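# Open a recessed-spindle valve with its key

## Robot

A 6-joint arm with a two-finger parallel gripper is mounted at the origin on the work surface. World frame = base frame: x ahead of the robot, y to its left, z up, the work surface at z = 0. Lengths are in m, angles in rad, forces in N, time in s.
With the tool pointing down it reaches from about 0.4 to 0.925 m from the base axis. Payload 12.5 kg.
Tool frame: the origin (TCP) lies on the centre line of the jaws, within the pads' length; the fingertips stand 8 mm ahead of it and the grasp point (between the pads) lies 11 mm behind it; x points along the fingers, y is the direction in which the jaws open and shut, and the axes are right-handed (so a half turn about x gives the same grasp; the last joint's range is limited). The gripper opens to 95 mm and grips with 3 to 60 N. Pads are 20 mm wide; open, the fingers measure 119 mm over their backs; the gripper's body (75 mm by 180 mm) begins 59 mm behind the grasp point.
Start: joints at [-1.217, 0.491, 1.559, -0, 1.092, -0.106], TCP at [0.277, -0.56, 0.223] pointing down, gripper open.
Joint ranges: [-3.1, 3.1], [-0.84, 2.19], [0.05, 2.79], [-1.13, 4.28], [0.06, 2.93], [-2.69, 2.69]. Speed limits (rad/s): [2.22, 2.22, 2.79, 3.14, 3.14, 3.14].

## Interface

Orientations are given as [roll, pitch, yaw] about the fixed x, y, z axes, in that order (R = Rz(yaw) Ry(pitch) Rx(roll)).
In Python, from rig import arm, viewer gives the robot as it stands.
- The arm moves only by the tool carry_out, never from a script. Its argument "deltas" is a list of rows, each an object of numbers: "gripper": the closure, from -1 (fully open) to 1 (shut); "dx", "dy", "dz": the shift along the tool's x, y, z in cm; "wx", "wy", "wz": the turn, a rotation vector about the tool's x, y, z in degrees. A call has 1 to 8 rows; each row shifts and turns the commanded pose from where the row before left it, along the tool's axes as they then stand; what a row does not reach is not made up. A row lasts 1/10 s, in which the tool goes at most 50 mm and 8.59 degrees, less where a joint would pass 70% of its speed; a pose out of reach is approached as far as the arm can. A call with a gripper value outside its range is refused whole. The fingers move at their own pace and stop on an object; "squeeze" is the grip in N (left out, the last holds). Time passes only in rows, so rows that do not move let the fingers close. It gives the time, the measured TCP pose, the force and the opening at its end, in the units of the state.
- arm.state(): the state, without advancing time (a new reading comes with each control period).
- viewer.grab_frame(name): name is "scene" or "top"; returns the picture (420x560x3 uint8, red, green, blue); there is no depth.
- viewer.camera_params(name): a dict with "fx", "fy", "cx", "cy" (pixels), "R" (3x3) and "t" (3): a world point X has camera coordinates R X + t. Camera axes: x right, y down, z forward; pixel columns grow to the right and rows downward; lengths in m; the calibration is good to about 2 mm. A picture is of the moment at which its call begins. camera_params takes no time and is no camera call.
- arm.sign_off(): hands the job in, once; it reports no verdict.
The state is a dict: "clock": time; "qpos": joint angles; "joint_velocities": joint speeds; "tau": joint torques, N m; "eef_pos": TCP position; "orientation": TCP orientation; "wrist_force": force on the tool from outside, world axes, zero at the start; "torque": the same for the moment, N m; "finger_gap": opening from 0.0 (shut) to 1.0 (fully open).
Only numpy, scipy, OpenCV 4.12 (cv2) and the standard library are available. Lean on these libraries where they do the work, as an engineer would, in place of code of your own. Each camera call takes 0.05 s, during which the arm holds its last target.

## Task

Take the orange-handled key from the wooden rack and open the red valve with it. Its spindle slot is out of sight down the bore, so press lightly and turn the key until it drops in; set it fully home, with its flange flush on the valve's rim, before you turn the valve anticlockwise (seen from above) all the way to its open stop, then let go and leave the key standing home in the valve. Never force the key, and leave the blue key and the other loose things on the bench alone.

Things in the scene. Friction and masses are not known exactly. Their poses are not given: they have to be found in the camera images.
- key_grip (a point): Centre of the handle bar of the orange key, which stands upright in one of the rack's two holes. The bar is 70 mm long (x), 14 mm thick (y), 24 mm tall; z points up the key. Below this point: bar underside 12 mm, flange top 44 mm, flange underside 50 mm, bottom of the foot 112 mm. Between bar and flange is a 16 mm round neck.
- key_seat (a point): Centre of the underside of the orange key's flange (40 mm across, 6 mm thick): on the key's axis, 50 mm below key_grip; same axes. When the key is fully home this point lies at valve_rim. Below the flange comes a 22 mm round shaft.
- key_foot (a point): Centre of the bottom of the orange key's foot, 62 mm below key_seat; same axes. The lowest 11 mm of the key is a flat tongue, 20 mm wide along x (the same way as the bar) and 8 mm thick along y. A half turn makes no difference to the fit.
- key: The orange key, 124 mm long, about 0.24 kg; origin at the bottom of its foot. In the rack its foot stands 5 mm above the table: lift it by 50 mm or more to clear the rack.
- spare_grip (a point): Centre of the handle bar of the blue key in the other hole of the rack, 110 mm away; same sizes, but a square foot that does not belong to this valve. Not to be moved.
- rack: Wooden block 70 x 190 x 50 mm, fixed to the bench; two 26 mm key holes 55 mm either side of its centre along y; origin under its centre.
- valve_rim (a point): Centre of the mouth of the round bore, 24.5 mm across with a sharp edge, in the square bonnet (62 x 62 mm) of the red valve; z up along the bore, y along the pipe. 155 mm above the table; the rest of the valve is lower.
- valve: The red valve, about 120 x 230 mm over all, fixed to the bench, pipe flanges at both ends along y; origin under its centre, below the bore. More than 40 N between the key and this body counts as damage.
- bore_floor (a point): Point on the bore's axis 52 mm below valve_rim, same axes: the top of the spindle's dark dog, which has a straight slot 10 mm wide, 13 mm deep, open at both ends. While shut, the slot's line lies anywhere within 1.0 rad either side of this x axis, anew each time: no reading tells it, it must be felt for. More than 15 N between key and dog before the key is home is damage.
- dog_low (a point): Point 4.5 mm below bore_floor. The dog is sprung: a tongue out of line meets it with the flange 10 mm above the rim; pushing on takes 4 N at first, 5.8 N here, where the dog stops dead. Within about 0.1 rad of the slot it springs up round the tongue, the push vanishes and the key can go down till the flange meets the rim. Let go out of line, the key is pushed up again.
- spindle (a joint): Turn of the valve's spindle: 0 shut (stop), 1.1 rad fully open (stop), growing anticlockwise seen from above. It tells the turn only, not where the slot lies. Stiff, 0.08 N m: light rubbing does not turn it, and it stays where it is left. The tongue has about 0.1 rad of play in the slot either way. Over 0.4 N m against a stop is damage.
- wrench: Loose open-ended wrench, 240 mm, lying flat; leave alone.
- can: Loose yellow-banded can, 76 mm across, 100 mm tall; leave alone.
- tee: Loose black iron pipe tee, 94 mm long; leave alone.
- coupling: Loose black pipe coupling, 64 mm across, 50 mm tall; leave alone.
- collar: Loose brass collar, 56 mm across, 30 mm tall; leave alone.
There are look-alikes about, which are no part of the job. Leave any green or turquoise look-alike of the key alone.

How it is judged:
On the way, in this order (a step that is already met when the one before it is completed fails the run):
1. the orange key is fully home in the valve (flange on the rim) while the spindle is still shut, turned less than 0.25 rad (z of key_seat in the frame of valve_rim between -0.004 and 0.0025 m and horizontal distance between key_seat and valve_rim below 0.004 m and angle between key_seat's own z axis and vertical below 0.1 rad and value of joint spindle below 0.25 rad), for 0.1 s.
2. the spindle is turned to its open stop with the key home (z of key_seat in the frame of valve_rim between -0.004 and 0.0025 m and horizontal distance between key_seat and valve_rim below 0.004 m and angle between key_seat's own z axis and vertical below 0.1 rad and value of joint spindle above 1 rad), for 0.2 s.
At the end, for the whole second after the job is handed in: The orange key stands at rest and let go in the valve, upright within 0.1 rad, its flange within 2.5 mm of the rim (not more than 4 mm below) and within 4 mm of the bore's centre, and the spindle is open by more than 1.0 of its 1.1 rad (all of step 2 and linear speed of key below 0.02 m/s and angular speed of key below 0.2 rad/s); the robot touches nothing.
It fails at once if the spindle is turned more than 0.35 rad with the key more than 4 mm short of home (value of joint spindle above 0.35 rad and z of key_seat in the frame of valve_rim above 0.004 m).
It fails at once if key and spindle press on each other with more than 15 N before the key is home, or with more than 50 N at any time ((contact force between key and spindle above 15 N and z of key_seat in the frame of valve_rim above 0.004 m) or contact force between key and spindle above 50 N).
It fails at once if key and valve body press on each other with more than 40 N (contact force between key and valve above 40 N).
It fails at once if the blue key is moved by more than 20 mm (distance of spare_grip from where it was at the start of the episode above 0.02 m).
It fails at once if a bystander is moved by more than 30 mm (distance of any of wrench, can, tee, coupling, collar from where it was at the start of the episode above 0.03 m).
It also fails if it takes over 72 s, if anything falls off the work surface, if the arm or the gripper's body presses on something with over 40 N, if the wrist force passes 120 N, or if a joint passes its speed limit or range.

## Working session

There is one attempt and no reset: what is moved stays moved. The work goes in short steps, Python scripts to look and compute and a tool call to move; the robot and the scene stay as the last step left them, time stands still between calls to the robot, and variables do not carry over. Pictures are saved under pics/ and viewed, and the job is handed in when it is done.

Besides the shell and the picture viewer there is one more tool, called after ">>>" as name(argument=value, ...), one argument or row to a line, values as JSON. carry_out: Moves the arm, as the interface text tells. Its arguments: {"type":"object","properties":{"deltas":{"type":"array"},"squeeze":{"type":"number"}},"required":["deltas"]}

```bash
mkdir -p pics; ls; python3 - <<'E'
from rig import arm, viewer
import cv2
for n in("scene","top"):
    f=viewer.grab_frame(n); cv2.imwrite(f"pics/{n}0.png",f[:,:,::-1])
    p=viewer.camera_params(n); print(n,p)
print(arm.state())
E
```

```text
pics
scene {'fx': 449.31546825276644, 'fy': 449.31546825276644, 'cx': 271.7555971455572, 'cy': 210.29643184555025, 'R': array([[ 0.53668519,  0.84360006,  0.0175482 ],
       [ 0.67727274, -0.41827992, -0.6052632 ],
       [-0.50326002,  0.33672071, -0.79583196]]), 't': array([-0.34609664, -0.30479562,  1.36642111])}
top {'fx': 446.565268346985, 'fy': 446.565268346985, 'cx': 288.38289097064114, 'cy': 210.70645452573825, 'R': array([[ 0.01954285, -0.99978265, -0.00726202],
       [-0.98811182, -0.01820589, -0.15265511],
       [ 0.15248972,  0.010159  , -0.98825284]]), 't': array([0.0544878 , 0.59446822, 1.29474829])}
{'clock': 0.1, 'qpos': array([-1.21661505e+00,  4.91478611e-01,  1.55937599e+00,  1.35895345e-05,
        1.09169333e+00, -1.05628098e-01]), 'joint_velocities': array([-3.51409572e-04, -3.43663228e-03, -1.29116122e-03,  9.29494265e-05,
        5.00125393e-04,  1.32899315e-03]), 'tau': array([ 1.76453545e-03, -6.13622904e+01, -2.58606470e+01,  6.93709427e-02,
        4.70163755e-02, -6.29540136e-05]), 'eef_pos': array([ 0.27729883, -0.55989411,  0.22213733]), 'orientation': array([-1.68904151,  1.56984097,  1.91235425]), 'wrist_force': array([-0.56693665, -0.44894691,  1.13766076]), 'torque': array([0.00127234, 0.02147384, 0.03299281]), 'finger_gap': 1.0013458411073608}
```

View pics/scene0.png

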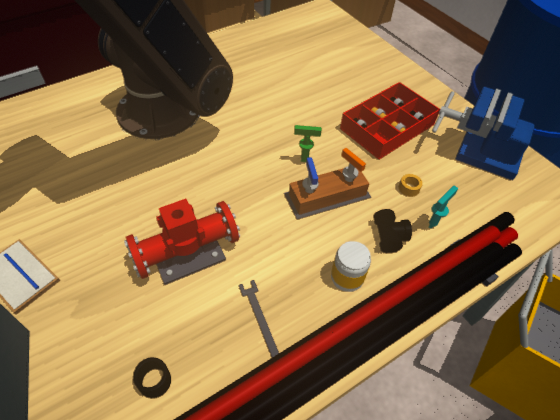

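View pics/top0.png

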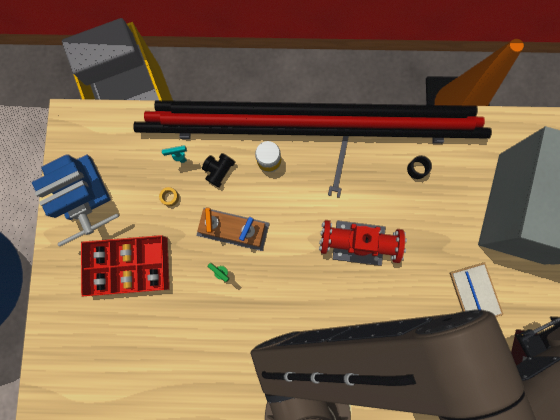

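Orange-handled key: scene (353,160), top (208,220), in the rack. The other candidates are blue (scene 312,172) in the rack, green (308,132) and turquoise (443,200). Only the one at (353,160) is orange and in the rack. I'll confirm in enlarged crops.

```bash
python3 - <<'E'
import cv2,numpy as np
s=cv2.imread("pics/scene0.png");t=cv2.imread("pics/top0.png")
def c(im,x,y,w,h,k,n):
    cv2.imwrite(n,cv2.resize(im[y:y+h,x:x+w],None,fx=k,fy=k,interpolation=cv2.INTER_CUBIC))
c(s,280,110,100,75,8,"pics/c1.png"); c(t,185,190,100,75,8,"pics/c2.png")
c(s,120,185,130,97,6,"pics/c3.png"); c(t,310,205,100,75,8,"pics/c4.png")
E
```

```text
(no output)
```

View pics/c1.png

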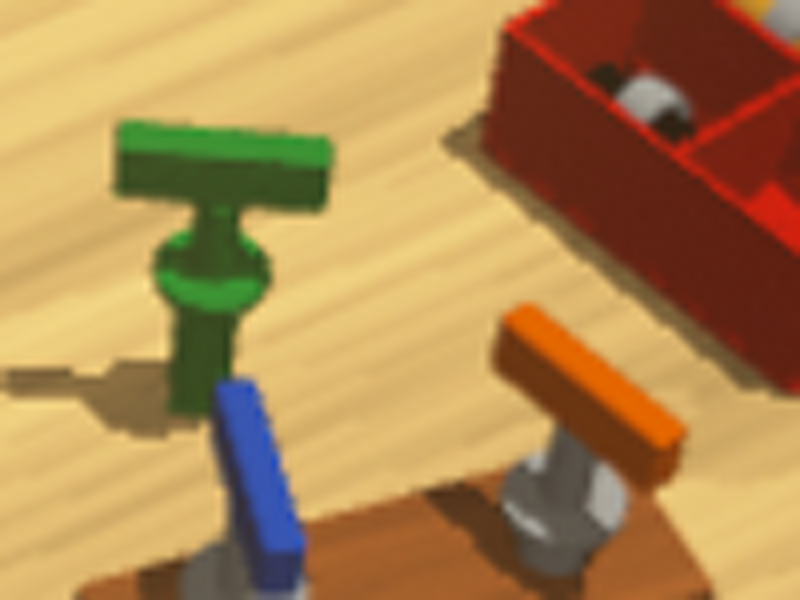

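View pics/c2.png

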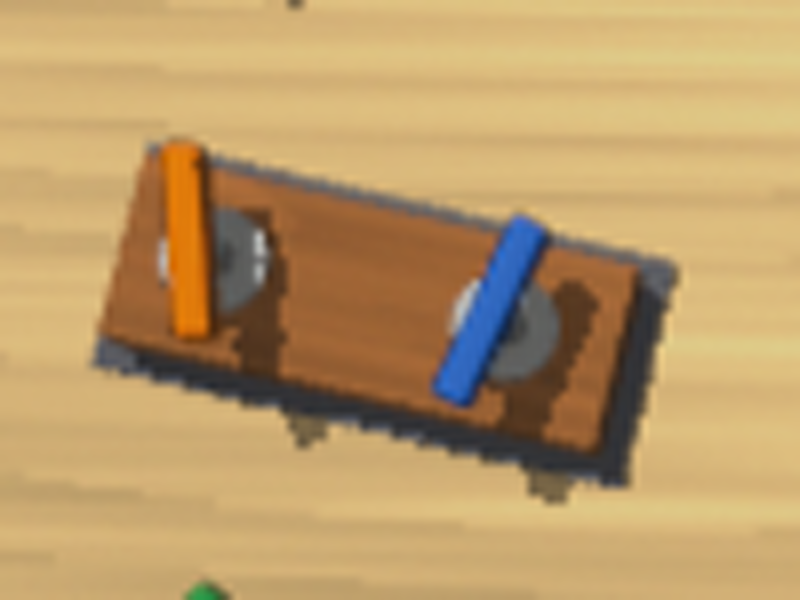

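View pics/c3.png

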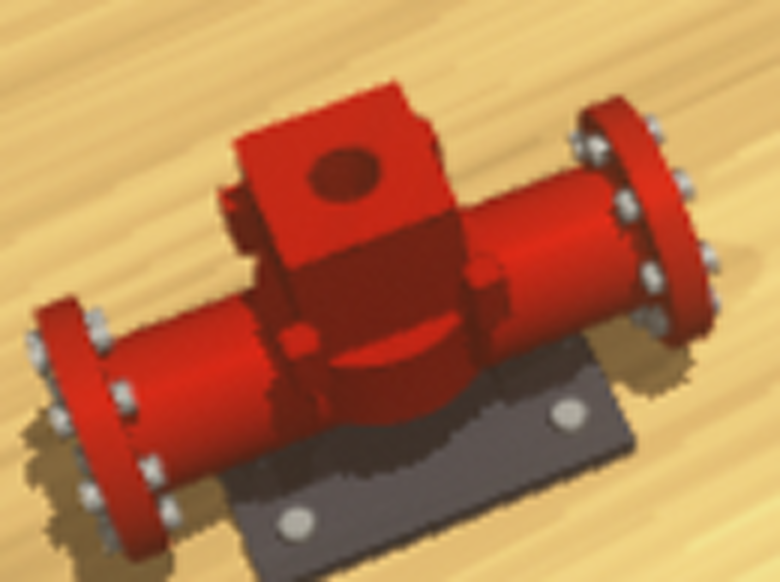

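View pics/c4.png

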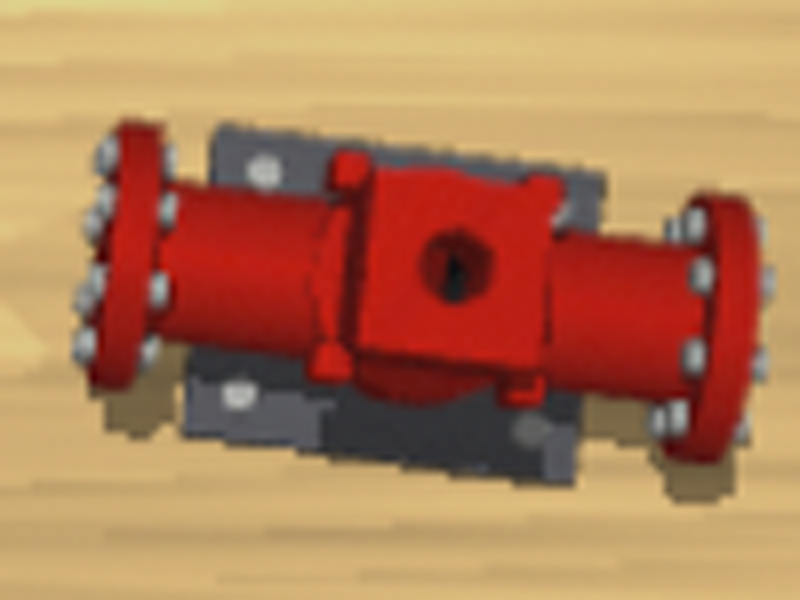

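Confirmed: orange bar at scene (353,157) over a grey flange in the rack; in the top view at (208,220). The valve bore is at scene about (177,214), top about (367,238). Next I measure these.

```bash
cat > h.py <<'E'
import numpy as np
from rig import arm, viewer
def unp(n,px,z):
    p=viewer.camera_params(n);R,t=p["R"],p["t"]
    d=R.T@np.array([(px[0]-p["cx"])/p["fx"],(px[1]-p["cy"])/p["fy"],1]);c=-R.T@t
    return c+d*(z-c[2])/d[2]
def proj(n,X):
    p=viewer.camera_params(n);c=p["R"]@np.asarray(X)+p["t"]
    return np.array([p["cx"]+p["fx"]*c[0]/c[2],p["cy"]+p["fy"]*c[1]/c[2]])
def full(c,x0,y0,k): return ((c[0]+.5)/k-.5+x0,(c[1]+.5)/k-.5+y0)
E
python3 - <<'E'
from h import *
np.set_printoptions(precision=4,suppress=True)
def go(name,n,pts,o,z):
    W=np.array([unp(n,full(p,*o),z) for p in pts]); print(name,n,W.mean(0)); print(W[:,:2].tolist() and np.round(W[:,:2],4).tolist())
go("bar","scene",[(530,303),(687,432),(662,447),(503,320)],(280,110,8),.129)
go("bar","top",[(163,145),(205,145),(210,335),(175,338)],(185,190,8),.129)
go("rim","scene",[(345,174)],(120,185,6),.155)
go("rim","top",[(457,265)],(310,205,8),.155)
go("bonnet","scene",[(235,143),(395,83),(463,207),(292,270)],(120,185,6),.155)
go("bonnet","top",[(375,170),(558,188),(540,368),(360,350)],(310,205,8),.155)
go("rack","top",[(152,150),(638,265),(600,450),(105,335)],(185,190,8),.05)
for n in("scene","top"):
    p=viewer.camera_params(n);print(-p["R"].T@p["t"])
E
```

```text
bar scene [0.5528 0.2906 0.129 ]
[[0.5187, 0.2928], [0.5859, 0.2992], [0.5867, 0.289], [0.5201, 0.2812]]
bar top [0.5511 0.2899 0.129 ]
[[0.5848, 0.3004], [0.585, 0.2856], [0.5178, 0.2807], [0.5166, 0.2929]]
rim scene [ 0.5064 -0.1494  0.155 ]
[[0.5064, -0.1494]]
rim top [ 0.506  -0.1502  0.155 ]
[[0.506, -0.1502]]
bonnet scene [ 0.5068 -0.149   0.155 ]
[[0.4739, -0.1762], [0.4788, -0.1169], [0.5407, -0.121], [0.534, -0.182]]
bonnet top [ 0.5048 -0.1506  0.155 ]
[[0.5381, -0.1224], [0.5331, -0.1849], [0.4715, -0.1781], [0.4765, -0.1171]]
rack top [0.5405 0.2351 0.05  ]
[[0.5953, 0.3202], [0.5552, 0.1368], [0.4861, 0.1489], [0.5253, 0.3343]]
[ 1.0798 -0.2956  0.909 ]
[0.3889 0.0521 1.3707]
```

```bash
cat >> h.py <<'E'
from scipy.spatial.transform import Rotation as Ro
def tool(s=None):
    s=s or arm.state(); return Ro.from_euler('xyz',s["orientation"])
def psi(s=None):  # world angle of tool y
    y=tool(s).as_matrix()[:,1]; return np.arctan2(y[1],y[0])
def show():
    s=arm.state(); np.set_printoptions(precision=4,suppress=True)
    print("t",round(s["clock"],2),"tcp",s["eef_pos"],"psi",round(psi(s),4),"down",tool(s).as_matrix()[:,0],"q",s["qpos"],"F",s["wrist_force"],"M",s["torque"],"gap",round(s["finger_gap"],4))
def delta(X,ps=None,s=None):
    "cm in tool axes to world TCP X and rotvec deg to downward with tool y at angle ps"
    s=s or arm.state(); T=tool(s); d=T.inv().apply(np.asarray(X)-s["eef_pos"])*100
    print("d cm",np.round(d,3))
    if ps is not None:
        y=np.array([np.cos(ps),np.sin(ps),0]);x=np.array([0,0,-1.]);z=np.cross(x,y)
        G=Ro.from_matrix(np.c_[x,y,z]); print("rot deg (tool)",np.degrees((T.inv()*G).as_rotvec()).round(2))
E
python3 - <<'E'
from h import *
show(); print(tool().as_matrix())
for a in (0.1+np.pi/2,0.1-np.pi/2): delta([.552,.29,.20],a)
E
```

```text
t 0.1 tcp [ 0.2773 -0.5599  0.2221] psi -1.111 down [-0.0003  0.0009 -1.    ] q [-1.2166  0.4915  1.5594  0.      1.0917 -0.1056] F [-0.5669 -0.4489  1.1377] M [0.0013 0.0215 0.033 ] gap 1.0013
[[-0.0003  0.4438 -0.8961]
 [ 0.0009 -0.8961 -0.4438]
 [-1.     -0.0009 -0.0001]]
d cm [  2.281 -63.97  -62.333]
rot deg (tool) [-159.38   -0.08    0.  ]
d cm [  2.281 -63.97  -62.333]
rot deg (tool) [20.62  0.    0.05]
```

>>> carry_out(
  deltas=[
    {"gripper":-1,"dx":-1,"wx":6.87},
    {"dx":-1,"wx":6.87},
    {"dx":-1,"wx":6.87},
    {},
  ],
  squeeze=30,
)

```text
invalid input at $.deltas[0]: expected keys gripper, dx, dy, dz, wx, wy, wz
```

```bash
python3 - <<'E'
from h import *
show(); delta([.552,.29,.25],0.1-np.pi/2)
E
```

```text
t 0.1 tcp [ 0.2773 -0.5599  0.2221] psi -1.111 down [-0.0003  0.0009 -1.    ] q [-1.2166  0.4915  1.5594  0.      1.0917 -0.1056] F [-0.5669 -0.4489  1.1377] M [0.0013 0.0215 0.033 ] gap 1.0013
d cm [ -2.719 -63.975 -62.333]
rot deg (tool) [20.62  0.    0.05]
```

All keys are required in each row.

>>> carry_out(
  deltas=[
    {"gripper":-1,"dx":-1,"dy":0,"dz":0,"wx":6.87,"wy":0,"wz":0},
    {"gripper":-1,"dx":-1,"dy":0,"dz":0,"wx":6.87,"wy":0,"wz":0},
    {"gripper":-1,"dx":-1,"dy":0,"dz":0,"wx":6.87,"wy":0,"wz":0},
    {"gripper":-1,"dx":0,"dy":0,"dz":0,"wx":0,"wy":0,"wz":0},
  ],
  squeeze=30,
)

```text
clock: 0.5
eef_pos: [0.2775, -0.5604, 0.2535]
orientation: [1.838, 1.569, -1.205]
wrist_force: [-0.1, -0.8, 0.4]
finger_gap: 0.996
```

```bash
python3 - <<'E'
from h import *
show(); delta([.552,.29,.25],0.1-np.pi/2)
E
```

```text
t 0.5 tcp [ 0.2775 -0.5604  0.2535] psi -1.4724 down [ 0.0006 -0.0015 -1.    ] q [-1.2166  0.4632  1.5201  0.      1.1566  0.2559] F [-0.1172 -0.8039  0.3686] M [ 0.0286 -0.0058 -0.015 ] gap 0.9959
d cm [  0.241 -81.933 -35.665]
rot deg (tool) [-0.09 -0.02 -0.09]
```

>>> carry_out(
  deltas=[
    {"gripper":-1,"dx":0,"dy":-4.3,"dz":-1.88,"wx":0,"wy":0,"wz":0},
    {"gripper":-1,"dx":0,"dy":-4.3,"dz":-1.88,"wx":0,"wy":0,"wz":0},
    {"gripper":-1,"dx":0,"dy":-4.3,"dz":-1.88,"wx":0,"wy":0,"wz":0},
    {"gripper":-1,"dx":0,"dy":-4.3,"dz":-1.88,"wx":0,"wy":0,"wz":0},
    {"gripper":-1,"dx":0,"dy":-4.3,"dz":-1.88,"wx":0,"wy":0,"wz":0},
    {"gripper":-1,"dx":0,"dy":-4.3,"dz":-1.88,"wx":0,"wy":0,"wz":0},
    {"gripper":-1,"dx":0,"dy":-4.3,"dz":-1.88,"wx":0,"wy":0,"wz":0},
    {"gripper":-1,"dx":0,"dy":-4.3,"dz":-1.88,"wx":0,"wy":0,"wz":0},
  ],
)

```text
clock: 1.3
eef_pos: [0.3926, -0.2009, 0.2522]
orientation: [-0.641, 1.57, 2.604]
wrist_force: [0.4, 0.4, -0.0]
finger_gap: 1.0
```

>>> carry_out(
  deltas=[
    {"gripper":-1,"dx":0,"dy":-4.3,"dz":-1.88,"wx":0,"wy":0,"wz":0},
    {"gripper":-1,"dx":0,"dy":-4.3,"dz":-1.88,"wx":0,"wy":0,"wz":0},
    {"gripper":-1,"dx":0,"dy":-4.3,"dz":-1.88,"wx":0,"wy":0,"wz":0},
    {"gripper":-1,"dx":0,"dy":-4.3,"dz":-1.88,"wx":0,"wy":0,"wz":0},
    {"gripper":-1,"dx":0,"dy":-4.3,"dz":-1.88,"wx":0,"wy":0,"wz":0},
    {"gripper":-1,"dx":0,"dy":-4.3,"dz":-1.88,"wx":0,"wy":0,"wz":0},
    {"gripper":-1,"dx":0,"dy":-4.3,"dz":-1.88,"wx":0,"wy":0,"wz":0},
    {"gripper":-1,"dx":0,"dy":-4.3,"dz":-1.88,"wx":0,"wy":0,"wz":0},
  ],
)

```text
clock: 2.1
eef_pos: [0.5079, 0.1566, 0.252]
orientation: [0.259, 1.57, -2.778]
wrist_force: [0.4, 0.1, 0.7]
finger_gap: 1.001
```

```bash
python3 - <<'E'
from h import *
show(); delta([.552,.29,.25],0.1-np.pi/2)
E
```

```text
t 2.1 tcp [0.5079 0.1566 0.252 ] psi -1.4664 down [-0.0006 -0.0002 -1.    ] q [ 0.1748  0.3273  1.7481 -0.0001  1.0667  1.6413] F [0.3688 0.1252 0.7445] M [ 0.0077 -0.0316  0.0008] gap 1.0012
d cm [  0.197 -12.809  -5.774]
rot deg (tool) [ 0.25  0.03 -0.01]
```

>>> carry_out(
  deltas=[
    {"gripper":-1,"dx":0,"dy":-4.35,"dz":-1.86,"wx":0,"wy":0,"wz":0},
    {"gripper":-1,"dx":0,"dy":-4.35,"dz":-1.86,"wx":0,"wy":0,"wz":0},
    {"gripper":-1,"dx":0,"dy":-4.35,"dz":-1.86,"wx":0,"wy":0,"wz":0},
    {"gripper":-1,"dx":0,"dy":0,"dz":0,"wx":0,"wy":0,"wz":0},
    {"gripper":-1,"dx":0,"dy":0,"dz":0,"wx":0,"wy":0,"wz":0},
  ],
)

```text
clock: 2.6
eef_pos: [0.5499, 0.2905, 0.2513]
orientation: [0.42, 1.569, -2.617]
wrist_force: [-0.4, 0.4, -0.7]
finger_gap: 0.996
```

```bash
python3 - <<'E'
from h import *
import cv2
show(); delta([.552,.29,.115],0.1-np.pi/2)
for n in("scene","top"):
    f=viewer.grab_frame(n); cv2.imwrite(f"pics/{n}1.png",f[:,:,::-1])
a=cv2.imread("pics/scene1.png")[60:210,250:450];b=cv2.imread("pics/top1.png")[130:280,120:320]
cv2.imwrite("pics/j1.png",np.hstack([cv2.resize(a,(400,300)),cv2.resize(b,(400,300))]))
E
```

```text
t 2.6 tcp [0.5499 0.2905 0.2513] psi -1.4661 down [-0.0017 -0.001  -1.    ] q [ 0.38    0.4615  1.5295 -0.0003  1.1526  1.8462] F [-0.4134  0.418  -0.7115] M [ 0.003   0.0433 -0.002 ] gap 0.996
d cm [13.627  0.061 -0.227]
rot deg (tool) [ 0.27  0.1  -0.05]
```

View pics/j1.png

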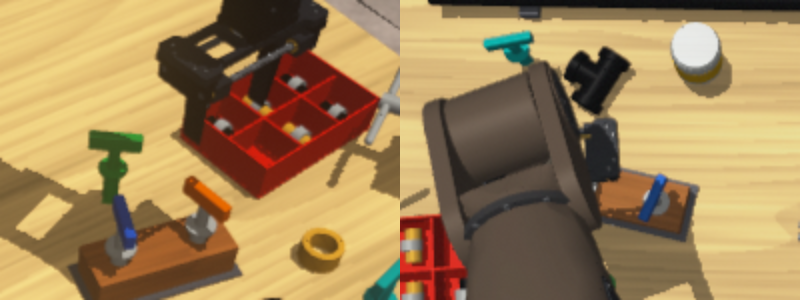

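>>> carry_out(
  deltas=[
    {"gripper":-1,"dx":3.4,"dy":0,"dz":-0.2,"wx":0,"wy":0,"wz":0},
    {"gripper":-1,"dx":3.4,"dy":0.0,"dz":0,"wx":0,"wy":0,"wz":0},
    {"gripper":-1,"dx":3.4,"dy":0,"dz":0,"wx":0,"wy":0,"wz":0},
    {"gripper":-1,"dx":0,"dy":0,"dz":0,"wx":0,"wy":0,"wz":0},
    {"gripper":-1,"dx":0,"dy":0,"dz":0,"wx":0,"wy":0,"wz":0},
  ],
)

```text
clock: 3.2
eef_pos: [0.5527, 0.2893, 0.1515]
orientation: [1.735, 1.571, -1.307]
wrist_force: [0.5, 0.3, 0.2]
finger_gap: 0.998
```

```bash
python3 - <<'E'
from h import *
import cv2
show(); delta([.552,.29,.115],0.1-np.pi/2)
for n in("scene",):
    f=viewer.grab_frame(n); cv2.imwrite(f"pics/{n}2.png",f[:,:,::-1])
show(); delta([.552,.29,.115],0.1-np.pi/2)
a=cv2.imread("pics/scene2.png")[90:210,280:440]
cv2.imwrite("pics/j2.png",cv2.resize(a,(800,600),interpolation=cv2.INTER_CUBIC))
print(proj("scene",[.552,.29,.129]))
E
```

```text
t 3.2 tcp [0.5527 0.2893 0.1515] psi -1.4713 down [ 0.     -0.0001 -1.    ] q [ 0.3764  0.5643  1.6371 -0.0002  0.9402  1.8478] F [0.5268 0.3133 0.2144] M [ 0.0375 -0.012   0.0344] gap 0.9976
d cm [ 3.65  -0.077  0.067]
rot deg (tool) [-0.03 -0.   -0.01]
t 3.25 tcp [0.5532 0.2897 0.1524] psi -1.4712 down [ 0.0018  0.0006 -1.    ] q [ 0.3768  0.5634  1.6362 -0.0001  0.9401  1.848 ] F [-0.138   0.4792  0.5973] M [ 0.0705  0.0058 -0.0084] gap 0.9974
d cm [ 3.737 -0.039  0.119]
rot deg (tool) [-0.02 -0.11  0.03]
[353.4666 156.2591]
```

View pics/j2.png

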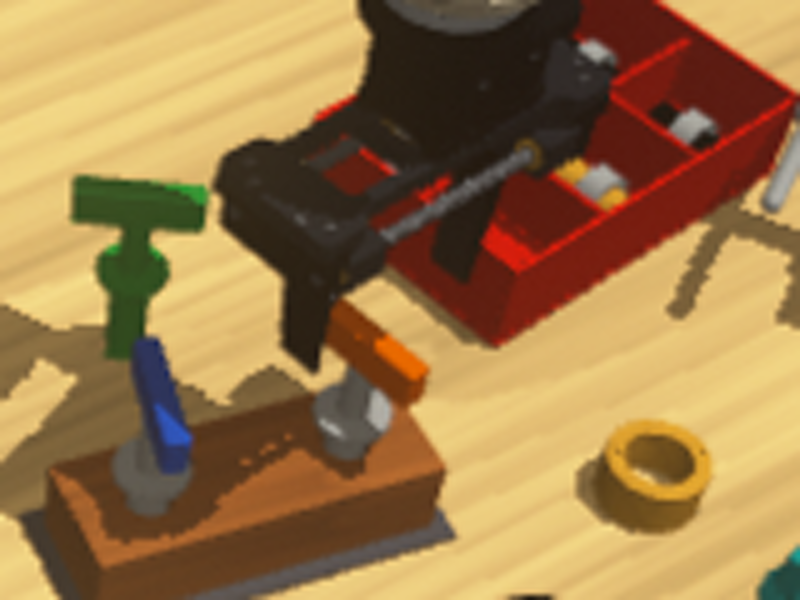

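The fingers straddle the orange bar (crop 378,350) and the blue bar (160,400) is well clear. Next: lower and close.

>>> carry_out(
  deltas=[
    {"gripper":-1,"dx":1.85,"dy":0,"dz":0.05,"wx":0,"wy":0,"wz":0},
    {"gripper":-1,"dx":1.85,"dy":0,"dz":0.05,"wx":0,"wy":0,"wz":0},
    {"gripper":-1,"dx":0,"dy":0,"dz":0,"wx":0,"wy":0,"wz":0},
    {"gripper":1,"dx":0,"dy":0,"dz":0,"wx":0,"wy":0,"wz":0},
    {"gripper":1,"dx":0,"dy":0,"dz":0,"wx":0,"wy":0,"wz":0},
    {"gripper":1,"dx":0,"dy":0,"dz":0,"wx":0,"wy":0,"wz":0},
    {"gripper":1,"dx":0,"dy":0,"dz":0,"wx":0,"wy":0,"wz":0},
    {"gripper":1,"dx":0,"dy":0,"dz":0,"wx":0,"wy":0,"wz":0},
  ],
  squeeze=35,
)

```text
clock: 4.05
eef_pos: [0.5515, 0.2901, 0.114]
orientation: [-3.006, 1.57, 0.235]
wrist_force: [0.2, -0.0, 0.6]
finger_gap: 0.636
```

>>> carry_out(
  deltas=[
    {"gripper":1,"dx":0,"dy":0,"dz":0,"wx":0,"wy":0,"wz":0},
    {"gripper":1,"dx":0,"dy":0,"dz":0,"wx":0,"wy":0,"wz":0},
    {"gripper":1,"dx":0,"dy":0,"dz":0,"wx":0,"wy":0,"wz":0},
    {"gripper":1,"dx":0,"dy":0,"dz":0,"wx":0,"wy":0,"wz":0},
  ],
)

```text
clock: 4.45
eef_pos: [0.5514, 0.29, 0.1135]
orientation: [0.811, 1.571, -2.23]
wrist_force: [-0.6, 0.3, -0.1]
finger_gap: 0.302
```

```bash
python3 - <<'E'
from h import *
import cv2
show()
f=viewer.grab_frame("scene"); cv2.imwrite(f"pics/scene3.png",f[:,:,::-1])
show()
a=f[90:210,280:440,::-1]
cv2.imwrite("pics/j3.png",cv2.resize(a,(800,600),interpolation=cv2.INTER_CUBIC))
E
```

```text
t 4.45 tcp [0.5514 0.29   0.1135] psi -1.4707 down [-0.0001 -0.0001 -1.    ] q [ 0.3783  0.6093  1.6711 -0.0001  0.8613  1.8491] F [-0.5728  0.2874 -0.0895] M [0.0861 0.0295 0.0262] gap 0.3015
t 4.5 tcp [0.5514 0.29   0.1135] psi -1.4707 down [-0.0001 -0.0001 -1.    ] q [ 0.3783  0.6093  1.6711 -0.0001  0.8613  1.8491] F [0.7316 1.096  0.6931] M [-0.0111 -0.0407 -0.015 ] gap 0.2576
```

View pics/j3.png

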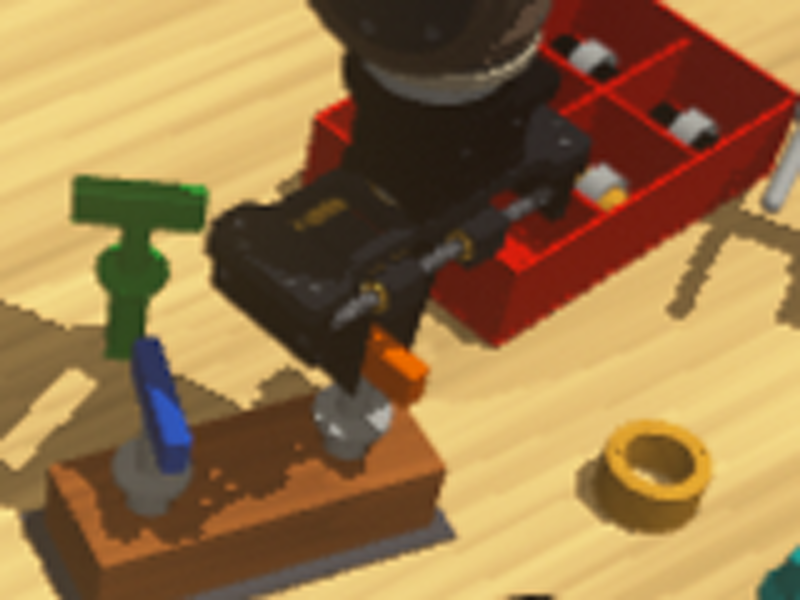

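>>> carry_out(
  deltas=[
    {"gripper":1,"dx":-0.1,"dy":0,"dz":0,"wx":0,"wy":0,"wz":0},
    {"gripper":1,"dx":0,"dy":0,"dz":0,"wx":0,"wy":0,"wz":0},
    {"gripper":1,"dx":0,"dy":0,"dz":0,"wx":0,"wy":0,"wz":0},
    {"gripper":1,"dx":0,"dy":0,"dz":0,"wx":0,"wy":0,"wz":0},
  ],
)

```text
clock: 4.9
eef_pos: [0.5514, 0.29, 0.1147]
orientation: [2.557, 1.571, -0.485]
wrist_force: [0.1, -0.5, 1.6]
finger_gap: 0.145
```

```bash
python3 - <<'E'
from h import *
show()
E
```

```text
t 4.9 tcp [0.5514 0.29   0.1147] psi -1.4707 down [ 0.0001 -0.0001 -1.    ] q [ 0.3782  0.6079  1.6702 -0.0002  0.8634  1.849 ] F [ 0.1031 -0.4988  1.6295] M [-0.0981  0.0907 -0.0083] gap 0.1455
```

>>> carry_out(
  deltas=[
    {"gripper":1,"dx":-1.5,"dy":0,"dz":0,"wx":0,"wy":0,"wz":0},
    {"gripper":1,"dx":-3,"dy":0,"dz":0,"wx":0,"wy":0,"wz":0},
    {"gripper":1,"dx":-3.5,"dy":0,"dz":0,"wx":0,"wy":0,"wz":0},
    {"gripper":1,"dx":-4,"dy":0,"dz":0,"wx":0,"wy":0,"wz":0},
    {"gripper":1,"dx":-4,"dy":0,"dz":0,"wx":0,"wy":0,"wz":0},
    {"gripper":1,"dx":-2.5,"dy":0,"dz":0,"wx":0,"wy":0,"wz":0},
    {"gripper":1,"dx":0,"dy":0,"dz":0,"wx":0,"wy":0,"wz":0},
  ],
)

```text
clock: 5.6
eef_pos: [0.5522, 0.2904, 0.303]
orientation: [-2.87, 1.565, 0.372]
wrist_force: [-0.1, -1.0, -1.3]
finger_gap: 0.144
```

```bash
python3 - <<'E'
from h import *
import cv2
show()
f=viewer.grab_frame("scene"); cv2.imwrite(f"pics/scene4.png",f[:,:,::-1])
show()
a=f[40:190,260:460,::-1]
cv2.imwrite("pics/j4.png",cv2.resize(a,(800,600),interpolation=cv2.INTER_CUBIC))
E
```

```text
t 5.6 tcp [0.5522 0.2904 0.303 ] psi -1.4706 down [ 0.0054  0.0021 -1.    ] q [ 0.3784  0.4215  1.4562 -0.      1.2581  1.8491] F [-0.0705 -1.0078 -1.3105] M [-0.0266  0.0567 -0.016 ] gap 0.1442
t 5.65 tcp [0.5515 0.2901 0.3004] psi -1.4707 down [ 0.002   0.0008 -1.    ] q [ 0.3784  0.4237  1.4596 -0.      1.2562  1.8491] F [-0.7833  0.5621 -2.6686] M [-0.0296  0.0537  0.0044] gap 0.1476
```

View pics/j4.png

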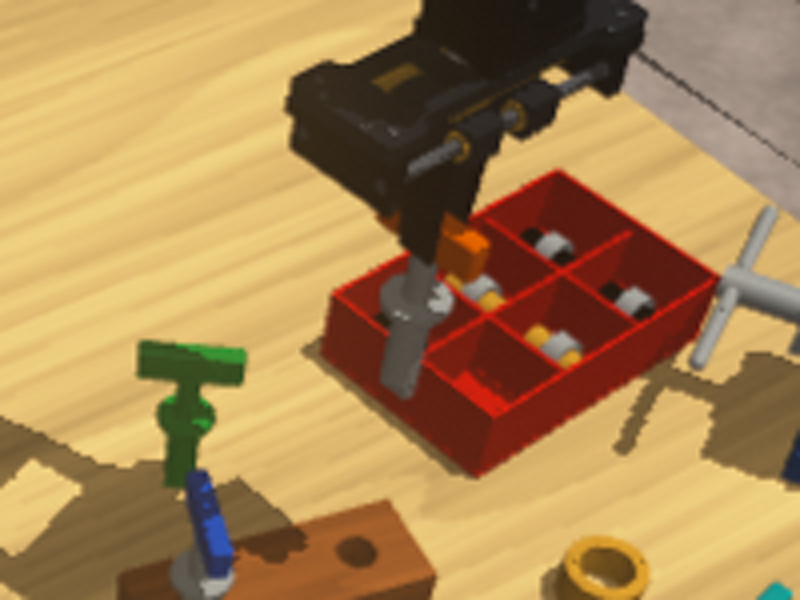

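```bash
python3 - <<'E'
from h import *
delta([.506,-.150,.30],0.1-np.pi/2)
E
```

```text
d cm [-4.0000e-03  4.3338e+01  8.9260e+00]
rot deg (tool) [ 0.01 -0.12  0.03]
```

>>> carry_out(
  deltas=[
    {"gripper":1,"dx":0,"dy":2.33,"dz":0.49,"wx":0,"wy":0,"wz":0},
    {"gripper":1,"dx":0,"dy":4.3,"dz":0.89,"wx":0,"wy":0,"wz":0},
    {"gripper":1,"dx":0,"dy":4.3,"dz":0.89,"wx":0,"wy":0,"wz":0},
    {"gripper":1,"dx":0,"dy":4.3,"dz":0.89,"wx":0,"wy":0,"wz":0},
    {"gripper":1,"dx":0,"dy":4.3,"dz":0.89,"wx":0,"wy":0,"wz":0},
    {"gripper":1,"dx":0,"dy":4.3,"dz":0.89,"wx":0,"wy":0,"wz":0},
    {"gripper":1,"dx":0,"dy":4.3,"dz":0.89,"wx":0,"wy":0,"wz":0},
    {"gripper":1,"dx":0,"dy":4.3,"dz":0.89,"wx":0,"wy":0,"wz":0},
  ],
)

```text
clock: 6.45
eef_pos: [0.5158, -0.0409, 0.2976]
orientation: [-0.288, 1.568, 2.954]
wrist_force: [0.8, 1.1, -2.1]
finger_gap: 0.142
```

>>> carry_out(
  deltas=[
    {"gripper":1,"dx":0,"dy":4.3,"dz":0.89,"wx":0,"wy":0,"wz":0},
    {"gripper":1,"dx":0,"dy":4.3,"dz":0.89,"wx":0,"wy":0,"wz":0},
    {"gripper":1,"dx":0,"dy":2.3,"dz":0.43,"wx":0,"wy":0,"wz":0},
    {"gripper":1,"dx":0,"dy":0,"dz":0,"wx":8,"wy":0,"wz":0},
    {"gripper":1,"dx":0,"dy":0,"dz":0,"wx":8,"wy":0,"wz":0},
    {"gripper":1,"dx":0,"dy":0,"dz":0,"wx":8,"wy":0,"wz":0},
    {"gripper":1,"dx":0,"dy":0,"dz":0,"wx":8,"wy":0,"wz":0},
    {"gripper":1,"dx":0,"dy":0,"dz":0,"wx":8,"wy":0,"wz":0},
  ],
)

```text
clock: 7.25
eef_pos: [0.5052, -0.1498, 0.2974]
orientation: [0.205, 1.567, 2.743]
wrist_force: [0.3, 1.3, -2.0]
finger_gap: 0.145
```

>>> carry_out(
  deltas=[
    {"gripper":1,"dx":0,"dy":0,"dz":0,"wx":8,"wy":0,"wz":0},
    {"gripper":1,"dx":0,"dy":0,"dz":0,"wx":8,"wy":0,"wz":0},
    {"gripper":1,"dx":0,"dy":0,"dz":0,"wx":8,"wy":0,"wz":0},
    {"gripper":1,"dx":0,"dy":0,"dz":0,"wx":8,"wy":0,"wz":0},
    {"gripper":1,"dx":0,"dy":0,"dz":0,"wx":3,"wy":0,"wz":0},
    {"gripper":1,"dx":0,"dy":0,"dz":0,"wx":0,"wy":0,"wz":0},
    {"gripper":1,"dx":0,"dy":0,"dz":0,"wx":0,"wy":0,"wz":0},
  ],
)

```text
clock: 7.95
eef_pos: [0.5055, -0.1499, 0.2983]
orientation: [0.816, 1.569, 2.75]
wrist_force: [0.0, 0.0, -1.9]
finger_gap: 0.144
```

```bash
python3 - <<'E'
from h import *
import cv2
show();delta([.506,-.150,.30],-2.77)
f=viewer.grab_frame("scene"); cv2.imwrite(f"pics/scene5.png",f[:,:,::-1])
g=viewer.grab_frame("top"); cv2.imwrite(f"pics/top5.png",g[:,:,::-1])
show();delta([.506,-.150,.30],-2.77)
cv2.imwrite("pics/j5.png",cv2.resize(f[140:260,100:260,::-1],(800,600),interpolation=cv2.INTER_CUBIC))
cv2.imwrite("pics/k5.png",cv2.resize(g[180:300,280:440,::-1],(800,600),interpolation=cv2.INTER_CUBIC))
E
```

```text
t 7.95 tcp [ 0.5055 -0.1499  0.2983] psi -2.7779 down [-0.002   0.0008 -1.    ] q [-0.4135  0.2785  1.6894 -0.0001  1.1758  2.3644] F [ 0.0449  0.0417 -1.8746] M [ 0.2021  0.0178 -0.014 ] gap 0.1437
d cm [-0.167 -0.043 -0.03 ]
rot deg (tool) [-0.45  0.08 -0.09]
t 8.05 tcp [ 0.5057 -0.1499  0.2989] psi -2.7783 down [-0.001   0.0004 -1.    ] q [-0.4135  0.2779  1.6887 -0.0001  1.1761  2.3649] F [ 0.3292  0.9694 -2.1528] M [ 0.1295  0.0078 -0.0224] gap 0.1488
d cm [-0.108 -0.028 -0.018]
rot deg (tool) [-0.48  0.04 -0.05]
```

View pics/j5.png

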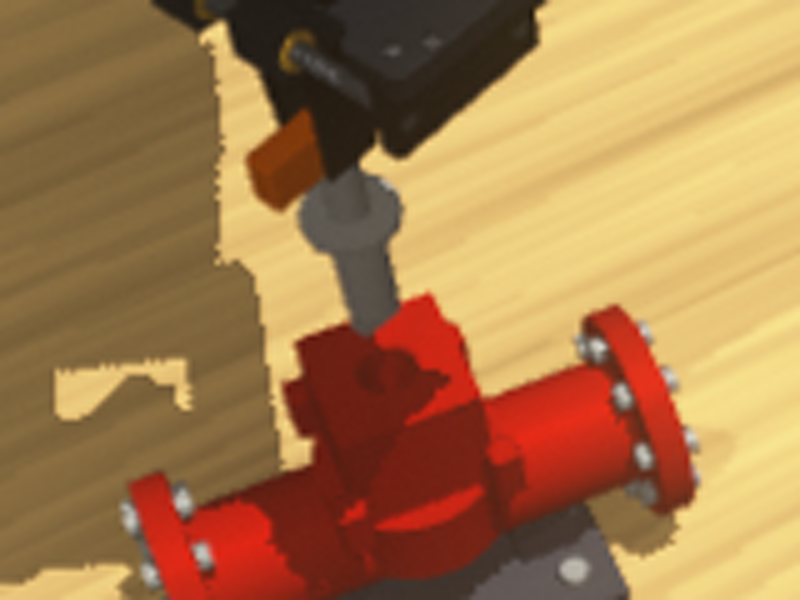

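View pics/k5.png

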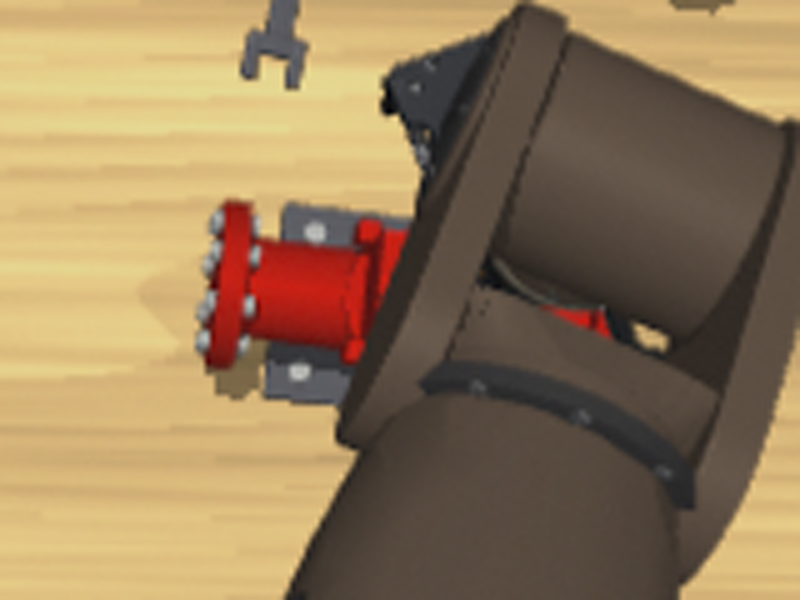

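```bash
python3 - <<'E'
from h import *
import cv2
T=np.array([.5057,-.1499,.2989])
for n,z in(("flange top",-.0417),("flange bot",-.0477),("shaft end",-.0987),("foot",-.1097)):
    p=proj("scene",T+[0,0,z]); print(n,p,(p-[100,140])*5)
p=proj("scene",[.506,-.15,.155]);print("rim",p,(p-[100,140])*5)
f=cv2.imread("pics/scene5.png")
cv2.imwrite("pics/m5.png",cv2.resize(f[165:225,145:205],(720,720),interpolation=cv2.INTER_CUBIC)[:600])
E
```

```text
flange top [168.6320607 181.3096529] [343.16030348 206.54826452]
flange bot [169.14870359 183.36428347] [345.74351793 216.82141736]
shaft end [173.3193473  199.95046364] [366.59673648 299.7523182 ]
foot [174.17016984 203.33408906] [370.85084922 316.6704453 ]
rim [176.73202661 213.56868995] [383.66013303 367.84344975]
```

View pics/m5.png

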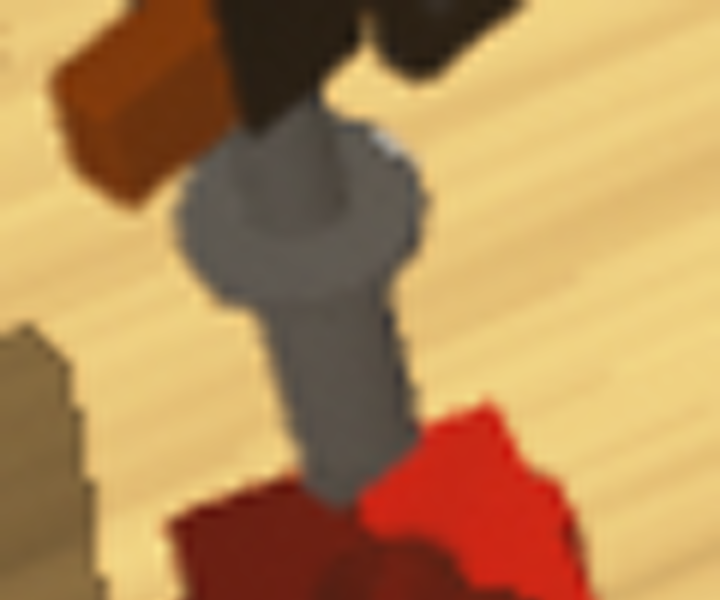

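```bash
cat > ov.py <<'E'
from h import *
import cv2,sys
def circ(c,r,n=72):
    a=np.linspace(0,2*np.pi,n,endpoint=False); return np.c_[c[0]+r*np.cos(a),c[1]+r*np.sin(a),np.full(n,c[2])]
def hull(P):
    return cv2.convexHull(np.array([proj("scene",x) for x in P],np.float32))[:,0]
def overlay(src,out,T,rim,x0,y0,k,w,h,sh=(0,0),shr=(0,0)):
    f=cv2.imread(src)[y0:y0+h,x0:x0+w]; f=cv2.resize(f,None,fx=k,fy=k,interpolation=cv2.INTER_CUBIC)
    def dr(P,c,s): 
        q=((hull(P)+s-[x0,y0]+.5)*k-.5); cv2.polylines(f,[np.round(q).astype(int)],True,c,1,cv2.LINE_AA)
    T=np.array(T)
    dr(np.r_[circ(T+[0,0,-.0417],.02),circ(T+[0,0,-.0477],.02)],(255,255,0),sh)
    dr(np.r_[circ(T+[0,0,-.0477],.011),circ(T+[0,0,-.0987],.011)],(0,255,255),sh)
    dr(circ(np.array(rim),.01225),(255,255,255),shr)
    cv2.imwrite(out,f)
E
python3 - <<'E'
from ov import *
overlay("pics/scene5.png","pics/o5.png",[.5057,-.1499,.2989],[.506,-.15,.155],145,165,12,60,50)
overlay("pics/scene0.png","pics/o0.png",[.5057,-.1499,.2989],[.506,-.15,.155],150,190,12,60,50)
E
```

```text
(no output)
```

View pics/o5.png

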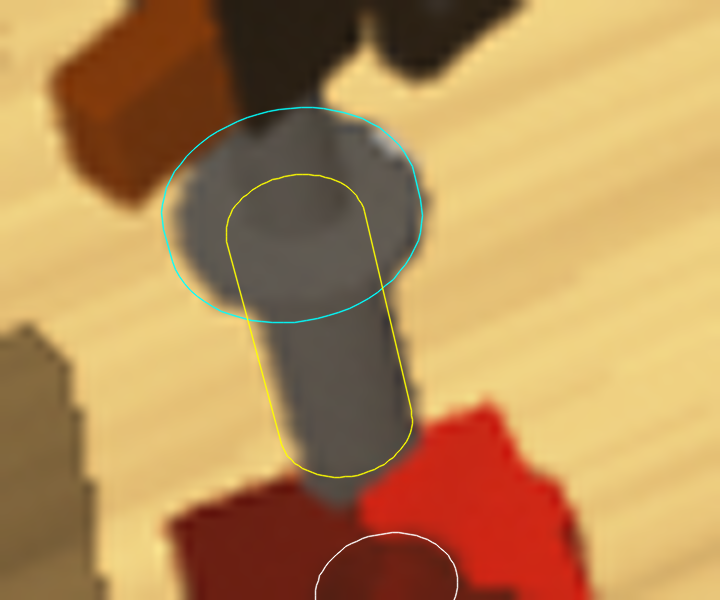

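View pics/o0.png

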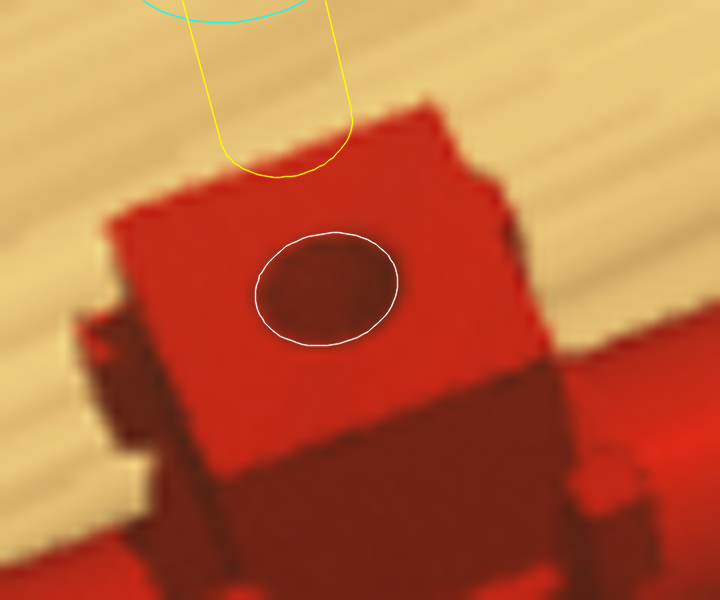

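Key held upright in the scene view (flange at px 170,183); laterally it lines up with the bore to within about 0.5 mm. Descending to just above the rim.

>>> carry_out(
  deltas=[
    {"gripper":1,"dx":1,"dy":0,"dz":0,"wx":0,"wy":0,"wz":0},
    {"gripper":1,"dx":1,"dy":0,"dz":0,"wx":0,"wy":0,"wz":0},
    {"gripper":1,"dx":1,"dy":0,"dz":0,"wx":0,"wy":0,"wz":0},
    {"gripper":1,"dx":0,"dy":0,"dz":0,"wx":0,"wy":0,"wz":0},
    {"gripper":1,"dx":0,"dy":0,"dz":0,"wx":0,"wy":0,"wz":0},
  ],
)

```text
clock: 8.55
eef_pos: [0.5059, -0.15, 0.2693]
orientation: [0.865, 1.57, 2.798]
wrist_force: [-0.1, 0.4, -1.2]
finger_gap: 0.143
```

```bash
python3 - <<'E'
from ov import *
f=viewer.grab_frame("scene"); cv2.imwrite(f"pics/scene6.png",f[:,:,::-1])
show();delta([.506,-.150,.27])
overlay("pics/scene6.png","pics/o6.png",arm.state()["eef_pos"],[.506,-.15,.155],150,170,12,60,50)
E
```

```text
t 8.6 tcp [ 0.506  -0.1501  0.2697] psi -2.7797 down [ 0.0001 -0.0001 -1.    ] q [-0.4135  0.304   1.7323 -0.0001  1.1051  2.3662] F [ 0.2592 -0.2209 -1.3771] M [0.0919 0.0021 0.0003] gap 0.1436
d cm [-0.029 -0.004  0.006]
```

View pics/o6.png

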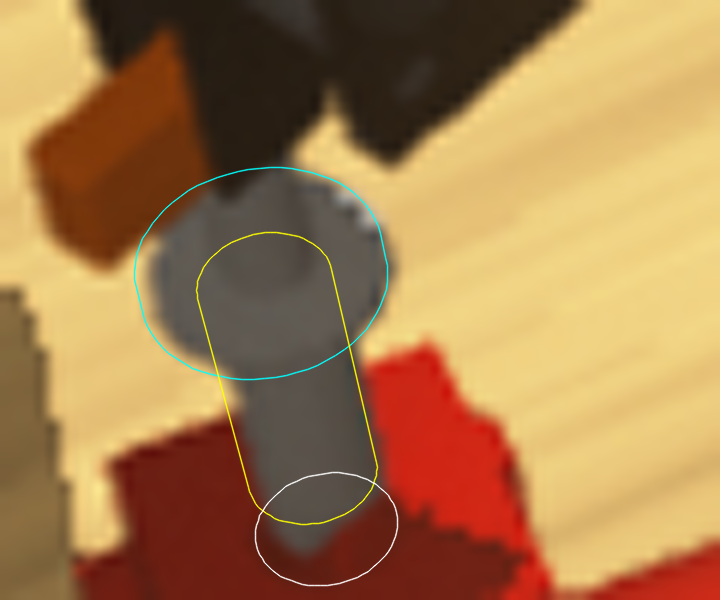

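>>> carry_out(
  deltas=[
    {"gripper":1,"dx":0.3,"dy":0,"dz":0,"wx":0,"wy":0,"wz":0},
    {"gripper":1,"dx":0.1,"dy":0,"dz":0,"wx":0,"wy":0,"wz":0},
    {"gripper":1,"dx":0.1,"dy":0,"dz":0,"wx":0,"wy":0,"wz":0},
    {"gripper":1,"dx":0,"dy":0,"dz":0,"wx":0,"wy":0,"wz":0},
    {"gripper":1,"dx":0,"dy":0,"dz":0,"wx":0,"wy":0,"wz":0},
  ],
)

```text
clock: 9.1
eef_pos: [0.5059, -0.15, 0.2647]
orientation: [-2.587, 1.571, -0.654]
wrist_force: [0.2, -0.0, -2.1]
finger_gap: 0.143
```

>>> carry_out(
  deltas=[
    {"gripper":1,"dx":0.1,"dy":0,"dz":0,"wx":0,"wy":0,"wz":0},
    {"gripper":1,"dx":0,"dy":0,"dz":0,"wx":0,"wy":0,"wz":0},
  ],
)

```text
clock: 9.3
eef_pos: [0.5058, -0.15, 0.2635]
orientation: [1.679, 1.571, -2.671]
wrist_force: [0.4, 0.1, -0.9]
finger_gap: 0.144
```

>>> carry_out(
  deltas=[
    {"gripper":1,"dx":0.1,"dy":0,"dz":0,"wx":0,"wy":0,"wz":0},
    {"gripper":1,"dx":0,"dy":0,"dz":0,"wx":0,"wy":0,"wz":0},
  ],
)

```text
clock: 9.5
eef_pos: [0.5058, -0.15, 0.2625]
orientation: [1.068, 1.571, 3.001]
wrist_force: [0.4, 0.2, -2.9]
finger_gap: 0.144
```

>>> carry_out(
  deltas=[
    {"gripper":1,"dx":0.1,"dy":0,"dz":0,"wx":0,"wy":0,"wz":0},
    {"gripper":1,"dx":0.1,"dy":0,"dz":0,"wx":0,"wy":0,"wz":0},
    {"gripper":1,"dx":0,"dy":0,"dz":0,"wx":0,"wy":0,"wz":0},
  ],
)

```text
clock: 9.8
eef_pos: [0.5058, -0.15, 0.2605]
orientation: [1.216, 1.571, -3.134]
wrist_force: [-0.0, 0.5, -1.7]
finger_gap: 0.142
```

>>> carry_out(
  deltas=[
    {"gripper":1,"dx":0.1,"dy":0,"dz":0,"wx":0,"wy":0,"wz":0},
    {"gripper":1,"dx":0.1,"dy":0,"dz":0,"wx":0,"wy":0,"wz":0},
    {"gripper":1,"dx":0.1,"dy":0,"dz":0,"wx":0,"wy":0,"wz":0},
    {"gripper":1,"dx":0,"dy":0,"dz":0,"wx":0,"wy":0,"wz":0},
  ],
)

```text
clock: 10.2
eef_pos: [0.5058, -0.15, 0.2575]
orientation: [0.975, 1.571, 2.907]
wrist_force: [-0.7, 0.3, -2.2]
finger_gap: 0.145
```

```bash
python3 - <<'E'
from ov import *
show()
f=viewer.grab_frame("scene"); cv2.imwrite(f"pics/scene7.png",f[:,:,::-1])
show()
overlay("pics/scene7.png","pics/o7.png",arm.state()["eef_pos"],[.506,-.15,.155],150,170,12,60,50)
E
```

```text
t 10.2 tcp [ 0.5058 -0.15    0.2575] psi -2.7797 down [-0.0002  0.0001 -1.    ] q [-0.4135  0.3159  1.7499 -0.      1.0761  2.3663] F [-0.6815  0.3453 -2.2207] M [ 0.145  -0.0363  0.0249] gap 0.1446
t 10.25 tcp [ 0.5058 -0.15    0.2576] psi -2.7797 down [-0.0001 -0.     -1.    ] q [-0.4135  0.3158  1.7497 -0.0001  1.0762  2.3663] F [-0.848  -0.0606 -2.3085] M [ 0.0978  0.0128 -0.0232] gap 0.1422
```

View pics/o7.png

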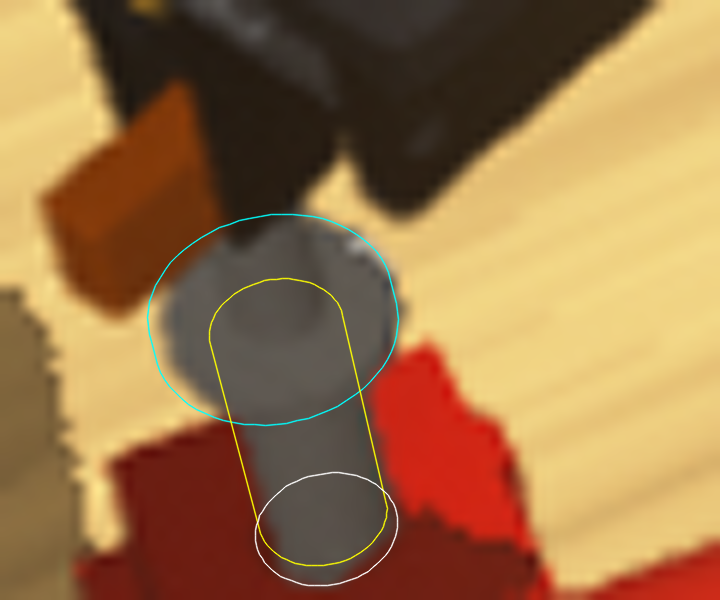

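The tongue is 7 mm inside the mouth (px about 176,216) with no contact force. Continuing slowly to let the round shaft in.

>>> carry_out(
  deltas=[
    {"gripper":1,"dx":0.1,"dy":0,"dz":0,"wx":0,"wy":0,"wz":0},
    {"gripper":1,"dx":0.1,"dy":0,"dz":0,"wx":0,"wy":0,"wz":0},
    {"gripper":1,"dx":0.1,"dy":0,"dz":0,"wx":0,"wy":0,"wz":0},
    {"gripper":1,"dx":0,"dy":0,"dz":0,"wx":0,"wy":0,"wz":0},
  ],
)

```text
clock: 10.65
eef_pos: [0.5058, -0.15, 0.2545]
orientation: [1.158, 1.571, 3.091]
wrist_force: [-0.0, 0.9, -2.7]
finger_gap: 0.146
```

>>> carry_out(
  deltas=[
    {"gripper":1,"dx":0.1,"dy":0,"dz":0,"wx":0,"wy":0,"wz":0},
    {"gripper":1,"dx":0,"dy":0,"dz":0,"wx":0,"wy":0,"wz":0},
  ],
)

```text
clock: 10.85
eef_pos: [0.5058, -0.15, 0.2535]
orientation: [2.432, 1.571, -1.918]
wrist_force: [-0.5, -0.0, -2.4]
finger_gap: 0.146
```

>>> carry_out(
  deltas=[
    {"gripper":1,"dx":0.1,"dy":0,"dz":0,"wx":0,"wy":0,"wz":0},
    {"gripper":1,"dx":0,"dy":0,"dz":0,"wx":0,"wy":0,"wz":0},
  ],
)

```text
clock: 11.05
eef_pos: [0.5058, -0.15, 0.2525]
orientation: [1.404, 1.571, -2.946]
wrist_force: [-0.0, 0.0, -1.8]
finger_gap: 0.143
```

```bash
python3 - <<'E'
from h import *
show()
E
```

```text
t 11.05 tcp [ 0.5058 -0.15    0.2525] psi -2.7797 down [-0.0002 -0.     -1.    ] q [-0.4135  0.3208  1.7568 -0.0002  1.0642  2.3663] F [-0.0165  0.0063 -1.7951] M [ 0.071   0.0911 -0.0553] gap 0.1429
```

>>> carry_out(
  deltas=[
    {"gripper":1,"dx":0.1,"dy":0,"dz":0,"wx":0,"wy":0,"wz":0},
    {"gripper":1,"dx":0.0,"dy":0,"dz":0,"wx":0,"wy":0,"wz":0},
  ],
)

```text
clock: 11.25
eef_pos: [0.5057, -0.15, 0.2515]
orientation: [1.285, 1.571, -3.066]
wrist_force: [-1.2, 0.4, -2.3]
finger_gap: 0.149
```

>>> carry_out(
  deltas=[
    {"gripper":1,"dx":0.1,"dy":0,"dz":0,"wx":0,"wy":0,"wz":0},
    {"gripper":1,"dx":0.0,"dy":0,"dz":0,"wx":0,"wy":0,"wz":0},
  ],
)

```text
clock: 11.45
eef_pos: [0.5058, -0.15, 0.2505]
orientation: [1.502, 1.571, -2.849]
wrist_force: [-0.9, -0.7, -1.3]
finger_gap: 0.144
```

>>> carry_out(
  deltas=[
    {"gripper":1,"dx":0.1,"dy":0,"dz":0,"wx":0,"wy":0,"wz":0},
    {"gripper":1,"dx":0.1,"dy":0,"dz":0,"wx":0,"wy":0,"wz":0},
    {"gripper":1,"dx":0,"dy":0,"dz":0,"wx":0,"wy":0,"wz":0},
  ],
)

```text
clock: 11.75
eef_pos: [0.5058, -0.15, 0.2485]
orientation: [1.243, 1.571, -3.108]
wrist_force: [-1.1, -1.1, -2.0]
finger_gap: 0.145
```

```bash
python3 - <<'E'
from h import *
show()
E
```

```text
t 11.75 tcp [ 0.5058 -0.15    0.2485] psi -2.7797 down [-0.0002 -0.     -1.    ] q [-0.4135  0.325   1.7623 -0.0001  1.0545  2.3663] F [-1.0719 -1.125  -1.9907] M [-0.0076  0.2786 -0.0038] gap 0.1449
```

>>> carry_out(
  deltas=[
    {"gripper":1,"dx":0.2,"dy":0,"dz":0,"wx":0,"wy":0,"wz":0},
    {"gripper":1,"dx":0.2,"dy":0,"dz":0,"wx":0,"wy":0,"wz":0},
    {"gripper":1,"dx":0.2,"dy":0,"dz":0,"wx":0,"wy":0,"wz":0},
    {"gripper":1,"dx":0,"dy":0,"dz":0,"wx":0,"wy":0,"wz":0},
  ],
)

```text
clock: 12.15
eef_pos: [0.5058, -0.15, 0.2423]
orientation: [0.853, 1.57, 2.786]
wrist_force: [-0.7, -1.1, -2.6]
finger_gap: 0.144
```

>>> carry_out(
  deltas=[
    {"gripper":1,"dx":0.2,"dy":0,"dz":0,"wx":0,"wy":0,"wz":0},
    {"gripper":1,"dx":0.2,"dy":0,"dz":0,"wx":0,"wy":0,"wz":0},
    {"gripper":1,"dx":0.2,"dy":0,"dz":0,"wx":0,"wy":0,"wz":0},
    {"gripper":1,"dx":0,"dy":0,"dz":0,"wx":0,"wy":0,"wz":0},
  ],
)

```text
clock: 12.55
eef_pos: [0.5058, -0.15, 0.2363]
orientation: [0.867, 1.57, 2.8]
wrist_force: [-1.7, -0.6, -3.2]
finger_gap: 0.145
```

```bash
python3 - <<'E'
from h import *
show(); a=[]
E
```

```text
t 12.55 tcp [ 0.5058 -0.15    0.2363] psi -2.7798 down [-0.0003  0.0001 -1.    ] q [-0.4135  0.338   1.7785 -0.      1.0255  2.3663] F [-1.6786 -0.5607 -3.1545] M [-0.0313  0.3087 -0.0096] gap 0.1452
```

>>> carry_out(
  deltas=[
    {"gripper":1,"dx":0,"dy":0.06,"dz":0,"wx":0,"wy":0,"wz":0},
    {"gripper":1,"dx":0,"dy":0,"dz":0,"wx":0,"wy":0,"wz":0},
  ],
)

```text
clock: 12.75
eef_pos: [0.5055, -0.1502, 0.2367]
orientation: [-2.059, 1.57, -0.126]
wrist_force: [-0.6, 0.0, -1.8]
finger_gap: 0.142
```

>>> carry_out(
  deltas=[
    {"gripper":1,"dx":0.2,"dy":0,"dz":0,"wx":0,"wy":0,"wz":0},
    {"gripper":1,"dx":0.2,"dy":0,"dz":0,"wx":0,"wy":0,"wz":0},
    {"gripper":1,"dx":0.2,"dy":0,"dz":0,"wx":0,"wy":0,"wz":0},
    {"gripper":1,"dx":0,"dy":0,"dz":0,"wx":0,"wy":0,"wz":0},
  ],
)

```text
clock: 13.15
eef_pos: [0.5052, -0.1502, 0.2303]
orientation: [0.822, 1.57, 2.755]
wrist_force: [-0.2, -0.1, -2.5]
finger_gap: 0.146
```

>>> carry_out(
  deltas=[
    {"gripper":1,"dx":0.2,"dy":0,"dz":0,"wx":0,"wy":0,"wz":0},
    {"gripper":1,"dx":0.2,"dy":0,"dz":0,"wx":0,"wy":0,"wz":0},
    {"gripper":1,"dx":0.2,"dy":0,"dz":0,"wx":0,"wy":0,"wz":0},
    {"gripper":1,"dx":0,"dy":0,"dz":0,"wx":0,"wy":0,"wz":0},
  ],
)

```text
clock: 13.55
eef_pos: [0.5052, -0.1502, 0.2243]
orientation: [0.899, 1.57, 2.832]
wrist_force: [-0.5, 0.6, -1.2]
finger_gap: 0.145
```

```bash
python3 - <<'E'
from h import *
show(); a=[]
E
```

```text
t 13.55 tcp [ 0.5052 -0.1502  0.2243] psi -2.7798 down [-0.0004  0.0001 -1.    ] q [-0.4143  0.3505  1.7951 -0.0001  0.9964  2.3655] F [-0.5089  0.6004 -1.17  ] M [0.1314 0.0264 0.0148] gap 0.1453
```

>>> carry_out(
  deltas=[
    {"gripper":1,"dx":0.2,"dy":0,"dz":0,"wx":0,"wy":0,"wz":0},
    {"gripper":1,"dx":0.2,"dy":0,"dz":0,"wx":0,"wy":0,"wz":0},
    {"gripper":1,"dx":0.2,"dy":0,"dz":0,"wx":0,"wy":0,"wz":0},
    {"gripper":1,"dx":0.2,"dy":0,"dz":0,"wx":0,"wy":0,"wz":0},
    {"gripper":1,"dx":0,"dy":0,"dz":0,"wx":0,"wy":0,"wz":0},
    {"gripper":1,"dx":0,"dy":0,"dz":0,"wx":0,"wy":0,"wz":0},
  ],
)

```text
clock: 14.15
eef_pos: [0.5053, -0.1502, 0.2166]
orientation: [2.192, 1.571, -2.158]
wrist_force: [-0.2, -0.1, -2.4]
finger_gap: 0.15
```

>>> carry_out(
  deltas=[
    {"gripper":1,"dx":0.1,"dy":0,"dz":0,"wx":0,"wy":0,"wz":0},
    {"gripper":1,"dx":0.1,"dy":0,"dz":0,"wx":0,"wy":0,"wz":0},
    {"gripper":1,"dx":0,"dy":0,"dz":0,"wx":0,"wy":0,"wz":0},
  ],
)

```text
clock: 14.45
eef_pos: [0.5052, -0.1502, 0.2145]
orientation: [1.154, 1.571, 3.087]
wrist_force: [-0.4, -0.5, -3.0]
finger_gap: 0.144
```

>>> carry_out(
  deltas=[
    {"gripper":1,"dx":0.1,"dy":0,"dz":0,"wx":0,"wy":0,"wz":0},
    {"gripper":1,"dx":0,"dy":0,"dz":0,"wx":0,"wy":0,"wz":0},
  ],
)

```text
clock: 14.65
eef_pos: [0.5052, -0.1502, 0.2135]
orientation: [1.365, 1.571, -2.986]
wrist_force: [-0.3, -0.4, -2.0]
finger_gap: 0.146
```

>>> carry_out(
  deltas=[
    {"gripper":1,"dx":0.1,"dy":0,"dz":0,"wx":0,"wy":0,"wz":0},
    {"gripper":1,"dx":0,"dy":0,"dz":0,"wx":0,"wy":0,"wz":0},
  ],
)

```text
clock: 14.85
eef_pos: [0.5054, -0.1503, 0.2127]
orientation: [-2.522, 1.57, -0.589]
wrist_force: [-0.6, -0.6, -1.5]
finger_gap: 0.149
```

>>> carry_out(
  deltas=[
    {"gripper":1,"dx":0.1,"dy":0,"dz":0,"wx":0,"wy":0,"wz":0},
    {"gripper":1,"dx":0,"dy":0,"dz":0,"wx":0,"wy":0,"wz":0},
  ],
)

```text
clock: 15.05
eef_pos: [0.5054, -0.1502, 0.2118]
orientation: [-2.451, 1.57, -0.518]
wrist_force: [-1.1, -0.1, 1.0]
finger_gap: 0.144
```

>>> carry_out(
  deltas=[
    {"gripper":1,"dx":0.1,"dy":0,"dz":0,"wx":0,"wy":0,"wz":0},
    {"gripper":1,"dx":0,"dy":0,"dz":0,"wx":0,"wy":0,"wz":0},
  ],
)

```text
clock: 15.25
eef_pos: [0.5054, -0.1503, 0.2107]
orientation: [-2.552, 1.57, -0.619]
wrist_force: [0.4, 0.0, 2.6]
finger_gap: 0.142
```

>>> carry_out(
  deltas=[
    {"gripper":1,"dx":0,"dy":0,"dz":0,"wx":0,"wy":0,"wz":0},
  ],
)

```text
clock: 15.35
eef_pos: [0.5054, -0.1502, 0.2107]
orientation: [-2.562, 1.57, -0.629]
wrist_force: [-0.8, -0.1, 2.9]
finger_gap: 0.146
```

Spring contact is felt at TCP z about 0.2125, as predicted, with a push of about 5 N. Next I sweep anticlockwise.

>>> carry_out(
  deltas=[
    {"gripper":1,"dx":0,"dy":0,"dz":0,"wx":-3,"wy":0,"wz":0},
    {"gripper":1,"dx":0,"dy":0,"dz":0,"wx":-3,"wy":0,"wz":0},
    {"gripper":1,"dx":0,"dy":0,"dz":0,"wx":-3,"wy":0,"wz":0},
  ],
)

```text
clock: 15.65
eef_pos: [0.5054, -0.1503, 0.2108]
orientation: [-2.537, 1.57, -0.445]
wrist_force: [0.7, 1.1, 2.7]
finger_gap: 0.147
```

```bash
python3 - <<'E'
from h import *
show()
E
```

```text
t 15.65 tcp [ 0.5054 -0.1503  0.2108] psi -2.6205 down [ 0.0005 -0.0002 -1.    ] q [-0.4143  0.3662  1.812  -0.      0.9628  2.2063] F [0.7422 1.0865 2.6641] M [ 0.0823  0.0373 -0.0693] gap 0.1473
```

>>> carry_out(
  deltas=[
    {"gripper":1,"dx":0,"dy":0,"dz":0,"wx":-3,"wy":0,"wz":0},
    {"gripper":1,"dx":0,"dy":0,"dz":0,"wx":-3,"wy":0,"wz":0},
    {"gripper":1,"dx":0,"dy":0,"dz":0,"wx":-3,"wy":0,"wz":0},
  ],
)

```text
clock: 15.95
eef_pos: [0.5054, -0.1503, 0.2107]
orientation: [-2.637, 1.57, -0.389]
wrist_force: [-0.2, -0.2, 2.3]
finger_gap: 0.142
```

>>> carry_out(
  deltas=[
    {"gripper":1,"dx":0,"dy":0,"dz":0,"wx":-3,"wy":0,"wz":0},
    {"gripper":1,"dx":0,"dy":0,"dz":0,"wx":-3,"wy":0,"wz":0},
    {"gripper":1,"dx":0,"dy":0,"dz":0,"wx":-3,"wy":0,"wz":0},
  ],
)

```text
clock: 16.25
eef_pos: [0.5055, -0.1503, 0.2107]
orientation: [-2.841, 1.57, -0.434]
wrist_force: [0.3, -0.2, 2.5]
finger_gap: 0.144
```

>>> carry_out(
  deltas=[
    {"gripper":1,"dx":0,"dy":0,"dz":0,"wx":-3,"wy":0,"wz":0},
    {"gripper":1,"dx":0,"dy":0,"dz":0,"wx":-3,"wy":0,"wz":0},
    {"gripper":1,"dx":0,"dy":0,"dz":0,"wx":-3,"wy":0,"wz":0},
  ],
)

```text
clock: 16.55
eef_pos: [0.5055, -0.1503, 0.2108]
orientation: [-2.988, 1.57, -0.425]
wrist_force: [-0.4, -0.4, 2.8]
finger_gap: 0.142
```

>>> carry_out(
  deltas=[
    {"gripper":1,"dx":0,"dy":0,"dz":0,"wx":-3,"wy":0,"wz":0},
    {"gripper":1,"dx":0,"dy":0,"dz":0,"wx":-3,"wy":0,"wz":0},
    {"gripper":1,"dx":0,"dy":0,"dz":0,"wx":-3,"wy":0,"wz":0},
  ],
)

```text
clock: 16.85
eef_pos: [0.5055, -0.1503, 0.2107]
orientation: [-3.028, 1.57, -0.308]
wrist_force: [0.3, -0.2, 2.7]
finger_gap: 0.15
```

>>> carry_out(
  deltas=[
    {"gripper":1,"dx":0,"dy":0,"dz":0,"wx":-3,"wy":0,"wz":0},
    {"gripper":1,"dx":0,"dy":0,"dz":0,"wx":-3,"wy":0,"wz":0},
    {"gripper":1,"dx":0,"dy":0,"dz":0,"wx":-3,"wy":0,"wz":0},
  ],
)

```text
clock: 17.15
eef_pos: [0.5056, -0.1501, 0.2108]
orientation: [-2.783, 1.57, 0.095]
wrist_force: [1.3, 1.2, 1.8]
finger_gap: 0.146
```

>>> carry_out(
  deltas=[
    {"gripper":1,"dx":0,"dy":0,"dz":0,"wx":-3,"wy":0,"wz":0},
    {"gripper":1,"dx":0,"dy":0,"dz":0,"wx":-3,"wy":0,"wz":0},
    {"gripper":1,"dx":0,"dy":0,"dz":0,"wx":-3,"wy":0,"wz":0},
  ],
)

```text
clock: 17.45
eef_pos: [0.5051, -0.1501, 0.2103]
orientation: [-0.253, 1.57, 2.782]
wrist_force: [0.7, 0.5, -2.8]
finger_gap: 0.147
```

```bash
python3 - <<'E'
from h import *
show()
E
```

```text
t 17.45 tcp [ 0.5051 -0.1501  0.2103] psi -1.678 down [-0.0006  0.0002 -1.    ] q [-0.4143  0.3668  1.8126 -0.      0.9629  1.2637] F [ 0.7034  0.5219 -2.7915] M [ 0.0342  0.0185 -0.0533] gap 0.1475
```

The push vanished (Fz from +2.5 to -2.8) at key angle about -0.11 rad: it dropped in. Now down towards home.

>>> carry_out(
  deltas=[
    {"gripper":1,"dx":0.1,"dy":0,"dz":0,"wx":0,"wy":0,"wz":0},
    {"gripper":1,"dx":0.1,"dy":0,"dz":0,"wx":0,"wy":0,"wz":0},
    {"gripper":1,"dx":0,"dy":0,"dz":0,"wx":0,"wy":0,"wz":0},
  ],
)

```text
clock: 17.75
eef_pos: [0.5052, -0.1502, 0.2083]
orientation: [-0.192, 1.57, 2.839]
wrist_force: [-0.1, 0.5, -1.6]
finger_gap: 0.146
```

>>> carry_out(
  deltas=[
    {"gripper":1,"dx":0.1,"dy":0,"dz":0,"wx":0,"wy":0,"wz":0},
    {"gripper":1,"dx":0.1,"dy":0,"dz":0,"wx":0,"wy":0,"wz":0},
    {"gripper":1,"dx":0,"dy":0,"dz":0,"wx":0,"wy":0,"wz":0},
  ],
)

```text
clock: 18.05
eef_pos: [0.5052, -0.1502, 0.2065]
orientation: [-0.067, 1.571, 2.965]
wrist_force: [0.1, 0.7, -3.2]
finger_gap: 0.148
```

```bash
python3 - <<'E'
from h import *
show()
E
```

```text
t 18.05 tcp [ 0.5052 -0.1502  0.2065] psi -1.6804 down [-0.0002  0.     -1.    ] q [-0.4143  0.3713  1.8172 -0.0001  0.9533  1.2661] F [ 0.0797  0.7401 -3.1966] M [0.0261 0.0712 0.0131] gap 0.1479
```

>>> carry_out(
  deltas=[
    {"gripper":1,"dx":0.1,"dy":0,"dz":0,"wx":0,"wy":0,"wz":0},
    {"gripper":1,"dx":0.1,"dy":0,"dz":0,"wx":0,"wy":0,"wz":0},
    {"gripper":1,"dx":0,"dy":0,"dz":0,"wx":0,"wy":0,"wz":0},
  ],
)

```text
clock: 18.35
eef_pos: [0.5053, -0.1502, 0.2045]
orientation: [0.518, 1.571, -2.733]
wrist_force: [0.6, 0.7, -1.7]
finger_gap: 0.148
```

>>> carry_out(
  deltas=[
    {"gripper":1,"dx":0.1,"dy":0,"dz":0,"wx":0,"wy":0,"wz":0},
    {"gripper":1,"dx":0,"dy":0,"dz":0,"wx":0,"wy":0,"wz":0},
  ],
)

```text
clock: 18.55
eef_pos: [0.5052, -0.1502, 0.2035]
orientation: [0.083, 1.571, 3.115]
wrist_force: [-0.5, 0.1, -1.9]
finger_gap: 0.145
```

>>> carry_out(
  deltas=[
    {"gripper":1,"dx":0.05,"dy":0,"dz":0,"wx":0,"wy":0,"wz":0},
    {"gripper":1,"dx":0,"dy":0,"dz":0,"wx":0,"wy":0,"wz":0},
  ],
)

```text
clock: 18.75
eef_pos: [0.5053, -0.1502, 0.2031]
orientation: [1.771, 1.571, -1.48]
wrist_force: [0.7, 0.5, -1.7]
finger_gap: 0.143
```

```bash
python3 - <<'E'
from h import *
show()
E
```

```text
t 18.75 tcp [ 0.5053 -0.1502  0.2031] psi -1.6802 down [ 0.     -0.0001 -1.    ] q [-0.4143  0.3754  1.8213 -0.0001  0.9449  1.2659] F [ 0.7276  0.5134 -1.7144] M [ 0.0179 -0.0287 -0.0354] gap 0.1433
```

>>> carry_out(
  deltas=[
    {"gripper":1,"dx":0.05,"dy":0,"dz":0,"wx":0,"wy":0,"wz":0},
    {"gripper":1,"dx":0,"dy":0,"dz":0,"wx":0,"wy":0,"wz":0},
  ],
)

```text
clock: 18.95
eef_pos: [0.5054, -0.1502, 0.2027]
orientation: [2.687, 1.57, -0.564]
wrist_force: [0.2, 1.0, -0.8]
finger_gap: 0.147
```

>>> carry_out(
  deltas=[
    {"gripper":1,"dx":0.03,"dy":0,"dz":0,"wx":0,"wy":0,"wz":0},
    {"gripper":1,"dx":0,"dy":0,"dz":0,"wx":0,"wy":0,"wz":0},
  ],
)

```text
clock: 19.15
eef_pos: [0.5054, -0.1502, 0.2027]
orientation: [2.797, 1.57, -0.454]
wrist_force: [-1.2, 1.0, 3.6]
finger_gap: 0.148
```

>>> carry_out(
  deltas=[
    {"gripper":1,"dx":0.03,"dy":0,"dz":0,"wx":0,"wy":0,"wz":0},
    {"gripper":1,"dx":0,"dy":0,"dz":0,"wx":0,"wy":0,"wz":0},
  ],
)

```text
clock: 19.35
eef_pos: [0.5054, -0.1502, 0.2027]
orientation: [2.849, 1.57, -0.402]
wrist_force: [-2.6, 1.2, 8.4]
finger_gap: 0.146
```

```bash
python3 - <<'E'
from h import *
show()
E
```

```text
t 19.35 tcp [ 0.5054 -0.1502  0.2027] psi -1.6801 down [ 0.0008 -0.0004 -1.    ] q [-0.4142  0.3758  1.8219  0.      0.943   1.2659] F [-2.564   1.1919  8.4099] M [ 0.3093  0.4993 -0.0504] gap 0.1457
```

Flange contact at TCP z 0.2027, exactly the expected home height. Quick look, then the turn.

>>> carry_out(
  deltas=[
    {"gripper":1,"dx":-0.03,"dy":0,"dz":0,"wx":0,"wy":0,"wz":0},
    {"gripper":1,"dx":0,"dy":0,"dz":0,"wx":0,"wy":0,"wz":0},
  ],
)

```text
clock: 19.55
eef_pos: [0.5054, -0.1502, 0.2027]
orientation: [2.808, 1.57, -0.443]
wrist_force: [-0.9, 1.7, 6.6]
finger_gap: 0.144
```

```bash
python3 - <<'E'
from ov import *
f=viewer.grab_frame("scene"); cv2.imwrite("pics/scene8.png",f[:,:,::-1])
show()
cv2.imwrite("pics/j8.png",cv2.resize(f[170:245,130:230,::-1],(800,600),interpolation=cv2.INTER_CUBIC))
E
```

```text
t 19.6 tcp [ 0.5054 -0.1502  0.2027] psi -1.6802 down [ 0.0006 -0.0003 -1.    ] q [-0.4142  0.3758  1.8218  0.      0.9433  1.2659] F [-1.7133  1.5725  6.7373] M [ 0.299   0.362  -0.0092] gap 0.144
```

View pics/j8.png

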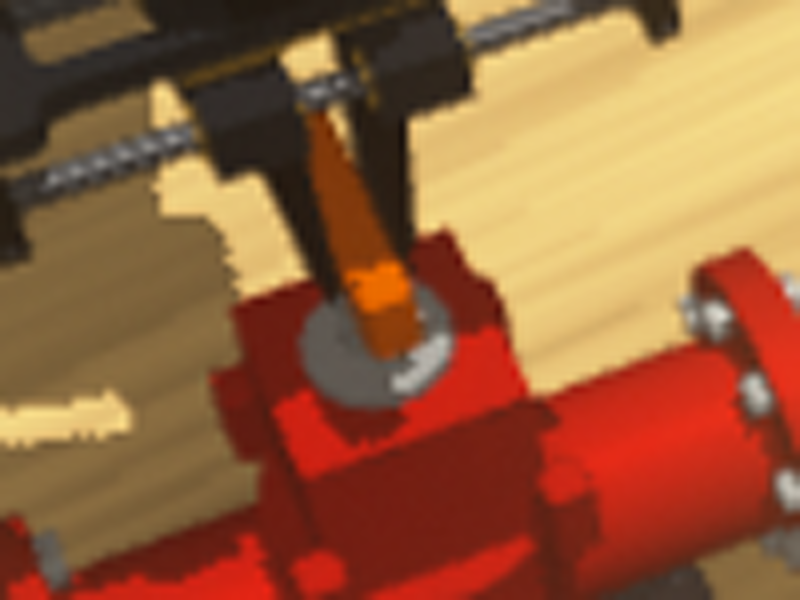

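The flange (crop 377,345) lies flat on the bonnet, home. Turning anticlockwise.

>>> carry_out(
  deltas=[
    {"gripper":1,"dx":0,"dy":0,"dz":0,"wx":-4,"wy":0,"wz":0},
    {"gripper":1,"dx":0,"dy":0,"dz":0,"wx":-4,"wy":0,"wz":0},
    {"gripper":1,"dx":0,"dy":0,"dz":0,"wx":-4,"wy":0,"wz":0},
    {"gripper":1,"dx":0,"dy":0,"dz":0,"wx":-4,"wy":0,"wz":0},
  ],
)

```text
clock: 20.0
eef_pos: [0.5053, -0.1503, 0.2027]
orientation: [2.331, 1.57, -0.638]
wrist_force: [-2.0, -0.1, 6.4]
finger_gap: 0.148
```

```bash
python3 - <<'E'
from h import *
show()
E
```

```text
t 20.0 tcp [ 0.5053 -0.1503  0.2027] psi -1.3983 down [ 0.0004 -0.0003 -1.    ] q [-0.4144  0.3758  1.8219 -0.0001  0.9435  0.984 ] F [-2.0056 -0.1495  6.3668] M [ 0.1431  0.4512 -0.2473] gap 0.1478
```

>>> carry_out(
  deltas=[
    {"gripper":1,"dx":0,"dy":0,"dz":0,"wx":-4,"wy":0,"wz":0},
    {"gripper":1,"dx":0,"dy":0,"dz":0,"wx":-4,"wy":0,"wz":0},
    {"gripper":1,"dx":0,"dy":0,"dz":0,"wx":-4,"wy":0,"wz":0},
    {"gripper":1,"dx":0,"dy":0,"dz":0,"wx":-4,"wy":0,"wz":0},
  ],
)

```text
clock: 20.4
eef_pos: [0.5053, -0.1502, 0.2027]
orientation: [2.364, 1.57, -0.326]
wrist_force: [-2.3, 2.0, 6.5]
finger_gap: 0.14
```

```bash
python3 - <<'E'
from ov import *
show()
f=viewer.grab_frame("scene"); cv2.imwrite("pics/scene9.png",f[:,:,::-1])
show()
cv2.imwrite("pics/j9.png",cv2.resize(f[170:245,130:230,::-1],(800,600),interpolation=cv2.INTER_CUBIC))
E
```

```text
t 20.4 tcp [ 0.5053 -0.1502  0.2027] psi -1.1191 down [ 0.0004 -0.0001 -1.    ] q [-0.4143  0.3758  1.8219  0.      0.9435  0.7047] F [-2.3392  2.0303  6.5203] M [ 0.2767  0.3969 -0.1667] gap 0.1397
t 20.45 tcp [ 0.5053 -0.1502  0.2027] psi -1.1146 down [ 0.0004 -0.0001 -1.    ] q [-0.4143  0.3758  1.8219  0.      0.9436  0.7003] F [-1.5824  0.9103  6.2926] M [ 0.253   0.2902 -0.0838] gap 0.1416
```

View pics/j9.png

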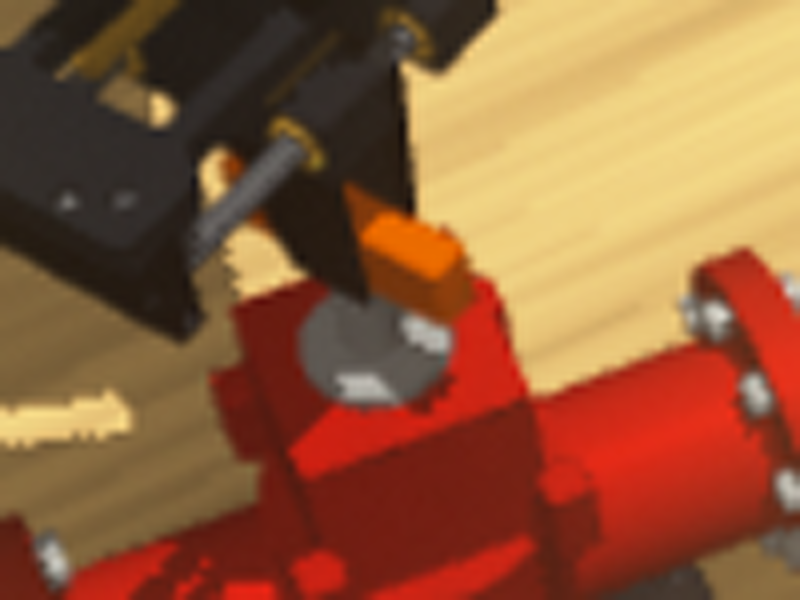

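>>> carry_out(
  deltas=[
    {"gripper":1,"dx":0,"dy":0,"dz":0,"wx":-4,"wy":0,"wz":0},
    {"gripper":1,"dx":0,"dy":0,"dz":0,"wx":-4,"wy":0,"wz":0},
    {"gripper":1,"dx":0,"dy":0,"dz":0,"wx":-4,"wy":0,"wz":0},
    {"gripper":1,"dx":0,"dy":0,"dz":0,"wx":-4,"wy":0,"wz":0},
    {"gripper":1,"dx":0,"dy":0,"dz":0,"wx":-4,"wy":0,"wz":0},
    {"gripper":1,"dx":0,"dy":0,"dz":0,"wx":-4,"wy":0,"wz":0},
  ],
)

```text
clock: 21.05
eef_pos: [0.5053, -0.1502, 0.2027]
orientation: [2.337, 1.57, 0.066]
wrist_force: [-2.3, 2.6, 6.6]
finger_gap: 0.143
```

```bash
python3 - <<'E'
from ov import *
show()
E
```

```text
t 21.05 tcp [ 0.5053 -0.1502  0.2027] psi -0.7003 down [ 0.0003  0.     -1.    ] q [-0.4143  0.3757  1.8219  0.0002  0.9437  0.2859] F [-2.2693  2.6389  6.6134] M [ 0.3979  0.439  -0.1678] gap 0.1434
```

>>> carry_out(
  deltas=[
    {"gripper":1,"dx":0,"dy":0,"dz":0,"wx":-2,"wy":0,"wz":0},
    {"gripper":1,"dx":0,"dy":0,"dz":0,"wx":0,"wy":0,"wz":0},
  ],
)

```text
clock: 21.25
eef_pos: [0.5053, -0.1501, 0.2027]
orientation: [2.411, 1.57, 0.174]
wrist_force: [-2.1, 3.0, 5.9]
finger_gap: 0.147
```

```bash
python3 - <<'E'
from ov import *
show()
E
```

```text
t 21.25 tcp [ 0.5053 -0.1501  0.2027] psi -0.6669 down [ 0.0003  0.0001 -1.    ] q [-0.4143  0.3757  1.8219  0.0002  0.9437  0.2524] F [-2.1449  3.0157  5.8727] M [ 0.476   0.3206 -0.0555] gap 0.1465
```

>>> carry_out(
  deltas=[
    {"gripper":1,"dx":0,"dy":0,"dz":0,"wx":-2,"wy":0,"wz":0},
    {"gripper":1,"dx":0,"dy":0,"dz":0,"wx":-2,"wy":0,"wz":0},
  ],
)

```text
clock: 21.45
eef_pos: [0.5052, -0.1501, 0.2027]
orientation: [2.473, 1.571, 0.305]
wrist_force: [-2.9, 1.9, 7.4]
finger_gap: 0.146
```

```bash
python3 - <<'E'
from ov import *
show()
E
```

```text
t 21.45 tcp [ 0.5052 -0.1501  0.2027] psi -0.597 down [ 0.0002  0.0001 -1.    ] q [-0.4143  0.3757  1.822   0.0002  0.9438  0.1827] F [-2.8549  1.8665  7.3935] M [ 0.3918  0.4064 -0.1982] gap 0.1462
```

>>> carry_out(
  deltas=[
    {"gripper":1,"dx":0,"dy":0,"dz":0,"wx":-2,"wy":0,"wz":0},
  ],
)

```text
clock: 21.55
eef_pos: [0.5052, -0.1501, 0.2027]
orientation: [2.634, 1.571, 0.501]
wrist_force: [-2.7, 1.7, 6.7]
finger_gap: 0.144
```

```bash
python3 - <<'E'
from ov import *
show()
E
```

```text
t 21.55 tcp [ 0.5052 -0.1501  0.2027] psi -0.5621 down [ 0.0002  0.0001 -1.    ] q [-0.4143  0.3757  1.822   0.0002  0.9438  0.1476] F [-2.7032  1.6869  6.7337] M [ 0.4088  0.4793 -0.1308] gap 0.1437
```

>>> carry_out(
  deltas=[
    {"gripper":1,"dx":0,"dy":0,"dz":0,"wx":-1.5,"wy":0,"wz":0},
  ],
)

```text
clock: 21.65
eef_pos: [0.5052, -0.1501, 0.2027]
orientation: [2.512, 1.571, 0.405]
wrist_force: [-2.2, 1.4, 7.0]
finger_gap: 0.144
```

```bash
python3 - <<'E'
from ov import *
show()
E
```

```text
t 21.65 tcp [ 0.5052 -0.1501  0.2027] psi -0.5359 down [ 0.0002  0.0001 -1.    ] q [-0.4143  0.3757  1.822   0.0002  0.9438  0.1215] F [-2.1704  1.4185  7.0491] M [ 0.3925  0.4261 -0.1271] gap 0.144
```

>>> carry_out(
  deltas=[
    {"gripper":1,"dx":0,"dy":0,"dz":0,"wx":-1.5,"wy":0,"wz":0},
  ],
)

```text
clock: 21.75
eef_pos: [0.5052, -0.1501, 0.2027]
orientation: [2.392, 1.571, 0.311]
wrist_force: [-2.0, 1.2, 6.5]
finger_gap: 0.144
```

```bash
python3 - <<'E'
from ov import *
show()
E
```

```text
t 21.75 tcp [ 0.5052 -0.1501  0.2027] psi -0.5101 down [ 0.0002  0.0001 -1.    ] q [-0.4143  0.3757  1.822   0.0002  0.9438  0.0956] F [-1.9721  1.1844  6.4736] M [ 0.4301  0.4249 -0.1317] gap 0.1436
```

>>> carry_out(
  deltas=[
    {"gripper":1,"dx":0,"dy":0,"dz":0,"wx":-1.5,"wy":0,"wz":0},
  ],
)

```text
clock: 21.85
eef_pos: [0.5052, -0.1501, 0.2027]
orientation: [2.543, 1.571, 0.488]
wrist_force: [-2.4, 1.8, 8.1]
finger_gap: 0.148
```

```bash
python3 - <<'E'
from ov import *
show()
E
```

```text
t 21.85 tcp [ 0.5052 -0.1501  0.2027] psi -0.4839 down [ 0.0002  0.0001 -1.    ] q [-0.4143  0.3756  1.822   0.0002  0.9438  0.0695] F [-2.435   1.8458  8.1463] M [ 0.4334  0.449  -0.215 ] gap 0.1476
```

>>> carry_out(
  deltas=[
    {"gripper":1,"dx":0,"dy":0,"dz":0,"wx":-1.5,"wy":0,"wz":0},
  ],
)

```text
clock: 21.95
eef_pos: [0.5052, -0.1501, 0.2027]
orientation: [2.714, 1.57, 0.685]
wrist_force: [-2.7, 1.5, 7.5]
finger_gap: 0.147
```

```bash
python3 - <<'E'
from ov import *
show()
E
```

```text
t 21.95 tcp [ 0.5052 -0.1501  0.2027] psi -0.458 down [ 0.0003  0.0002 -1.    ] q [-0.4143  0.3757  1.822   0.0004  0.9438  0.0435] F [-2.6652  1.5484  7.5483] M [ 0.4555  0.4088 -0.3862] gap 0.1474
```

>>> carry_out(
  deltas=[
    {"gripper":1,"dx":0,"dy":0,"dz":0,"wx":0,"wy":0,"wz":0},
  ],
)

```text
clock: 22.05
eef_pos: [0.5052, -0.1501, 0.2027]
orientation: [2.754, 1.57, 0.725]
wrist_force: [-2.1, 2.2, 7.6]
finger_gap: 0.147
```

```bash
python3 - <<'E'
from ov import *
show()
E
```

```text
t 22.05 tcp [ 0.5052 -0.1501  0.2027] psi -0.4582 down [ 0.0002  0.0002 -1.    ] q [-0.4143  0.3757  1.822   0.0004  0.9438  0.0436] F [-2.0775  2.2102  7.5694] M [ 0.4995  0.4333 -0.3013] gap 0.1473
```

The moment rises and stays high, so this is the open stop: total turn 1.22 rad = 1.1 plus play. I unload slightly, then release.

>>> carry_out(
  deltas=[
    {"gripper":1,"dx":-0.03,"dy":0,"dz":0,"wx":1.5,"wy":0,"wz":0},
    {"gripper":1,"dx":0,"dy":0,"dz":0,"wx":0,"wy":0,"wz":0},
  ],
)

```text
clock: 22.25
eef_pos: [0.5053, -0.1501, 0.2027]
orientation: [-2.703, 1.571, 1.523]
wrist_force: [-1.7, 2.5, 3.8]
finger_gap: 0.147
```

```bash
python3 - <<'E'
from ov import *
show()
E
```

```text
t 22.25 tcp [ 0.5053 -0.1501  0.2027] psi -0.4857 down [ 0.      0.0002 -1.    ] q [-0.4142  0.3758  1.8218  0.0003  0.9441  0.0714] F [-1.7383  2.4716  3.8074] M [ 0.6221  0.2413 -0.104 ] gap 0.1471
```

>>> carry_out(
  deltas=[
    {"gripper":-0.5,"dx":0,"dy":0,"dz":0,"wx":0,"wy":0,"wz":0},
    {"gripper":-0.5,"dx":0,"dy":0,"dz":0,"wx":0,"wy":0,"wz":0},
    {"gripper":-0.5,"dx":0,"dy":0,"dz":0,"wx":0,"wy":0,"wz":0},
    {"gripper":-0.5,"dx":0,"dy":0,"dz":0,"wx":0,"wy":0,"wz":0},
    {"gripper":-0.5,"dx":0,"dy":0,"dz":0,"wx":0,"wy":0,"wz":0},
    {"gripper":-0.5,"dx":0,"dy":0,"dz":0,"wx":0,"wy":0,"wz":0},
    {"gripper":-0.5,"dx":0,"dy":0,"dz":0,"wx":0,"wy":0,"wz":0},
  ],
)

```text
clock: 22.95
eef_pos: [0.5053, -0.1502, 0.2026]
orientation: [0.82, 1.571, -1.235]
wrist_force: [0.0, 0.5, -0.4]
finger_gap: 0.673
```

```bash
python3 - <<'E'
from ov import *
f=viewer.grab_frame("scene"); cv2.imwrite("pics/scene10.png",f[:,:,::-1])
show()
cv2.imwrite("pics/j10.png",cv2.resize(f[170:245,130:230,::-1],(800,600),interpolation=cv2.INTER_CUBIC))
E
```

```text
t 23.0 tcp [ 0.5053 -0.1502  0.2026] psi -0.4846 down [ 0.     -0.0001 -1.    ] q [-0.4143  0.3759  1.8218 -0.0001  0.9438  0.0703] F [ 0.4934 -0.2554 -0.4361] M [ 0.0224 -0.0672 -0.0227] gap 0.7145
```

View pics/j10.png

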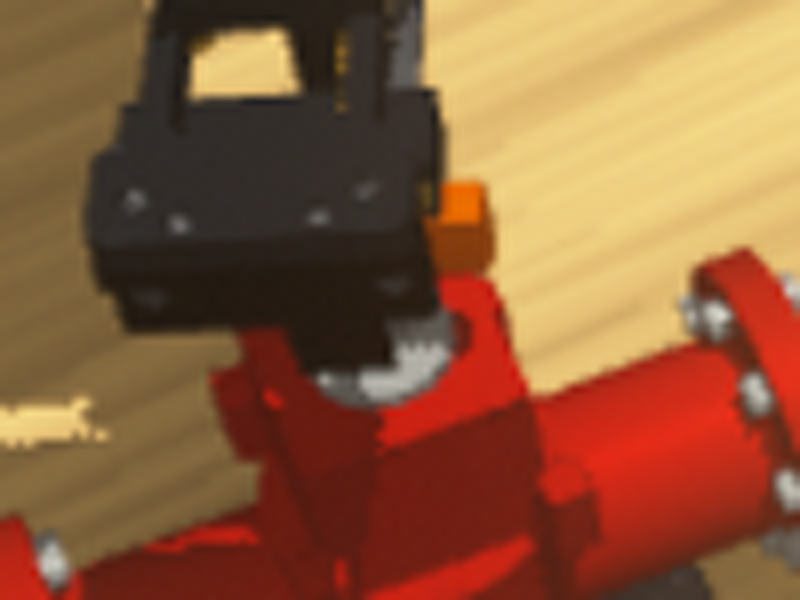

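Released, with the flange still on the rim. Next I lift straight up, then move aside for a look.

>>> carry_out(
  deltas=[
    {"gripper":-0.5,"dx":-1,"dy":0,"dz":0,"wx":0,"wy":0,"wz":0},
    {"gripper":-0.5,"dx":-2,"dy":0,"dz":0,"wx":0,"wy":0,"wz":0},
    {"gripper":-0.5,"dx":-3,"dy":0,"dz":0,"wx":0,"wy":0,"wz":0},
    {"gripper":-0.5,"dx":-4,"dy":0,"dz":0,"wx":0,"wy":0,"wz":0},
    {"gripper":-0.5,"dx":-4,"dy":0,"dz":0,"wx":0,"wy":0,"wz":0},
    {"gripper":-0.5,"dx":0,"dy":0,"dz":0,"wx":0,"wy":0,"wz":0},
  ],
)

```text
clock: 23.6
eef_pos: [0.5064, -0.1507, 0.3484]
orientation: [1.64, 1.562, -0.416]
wrist_force: [-0.2, -0.8, -1.0]
finger_gap: 0.752
```

```bash
python3 - <<'E'
from ov import *
show()
delta([.40,-.36,.34])
E
```

```text
t 23.6 tcp [ 0.5064 -0.1507  0.3484] psi -0.4845 down [ 0.0083 -0.0037 -1.    ] q [-0.4142  0.2384  1.6114 -0.      1.2827  0.0703] F [-0.2071 -0.7653 -0.9894] M [-0.0054 -0.0902 -0.0048] gap 0.7521
d cm [ 0.829  0.327 23.482]
```

>>> carry_out(
  deltas=[
    {"gripper":-0.5,"dx":0,"dy":0,"dz":4,"wx":0,"wy":0,"wz":0},
    {"gripper":-0.5,"dx":0,"dy":0,"dz":4,"wx":0,"wy":0,"wz":0},
    {"gripper":-0.5,"dx":0,"dy":0,"dz":4,"wx":0,"wy":0,"wz":0},
    {"gripper":-0.5,"dx":0,"dy":0,"dz":4,"wx":0,"wy":0,"wz":0},
    {"gripper":-0.5,"dx":0,"dy":0,"dz":4,"wx":0,"wy":0,"wz":0},
    {"gripper":-0.5,"dx":0,"dy":0,"dz":3,"wx":0,"wy":0,"wz":0},
    {"gripper":-0.5,"dx":0,"dy":0,"dz":0,"wx":0,"wy":0,"wz":0},
    {"gripper":-0.5,"dx":0,"dy":0,"dz":0,"wx":0,"wy":0,"wz":0},
  ],
)

```text
clock: 24.4
eef_pos: [0.3978, -0.3539, 0.3424]
orientation: [-2.166, 1.57, 2.061]
wrist_force: [0.7, 0.8, -0.1]
finger_gap: 0.752
```

```bash
python3 - <<'E'
from ov import *
f=viewer.grab_frame("scene"); cv2.imwrite("pics/scene11.png",f[:,:,::-1])
g=viewer.grab_frame("top"); cv2.imwrite("pics/top11.png",g[:,:,::-1])
show()
overlay("pics/scene11.png","pics/o11.png",[.5055,-.1502,.2027],[.506,-.15,.155],150,180,12,60,50)
cv2.imwrite("pics/k11.png",cv2.resize(g[190:265,310:410,::-1],(800,600),interpolation=cv2.INTER_CUBIC))
E
```

```text
t 24.5 tcp [ 0.3984 -0.353   0.3426] psi -0.4841 down [-0.      0.0002 -1.    ] q [-0.8493  0.2524  1.6073  0.0002  1.2821 -0.3652] F [-0.4445  0.3682  0.0441] M [-0.0425  0.0104 -0.0339] gap 0.7512
```

View pics/o11.png

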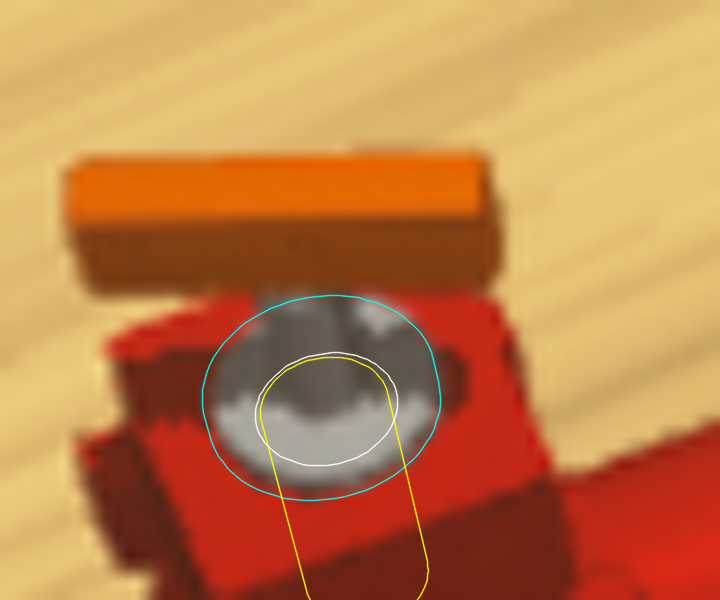

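View pics/k11.png

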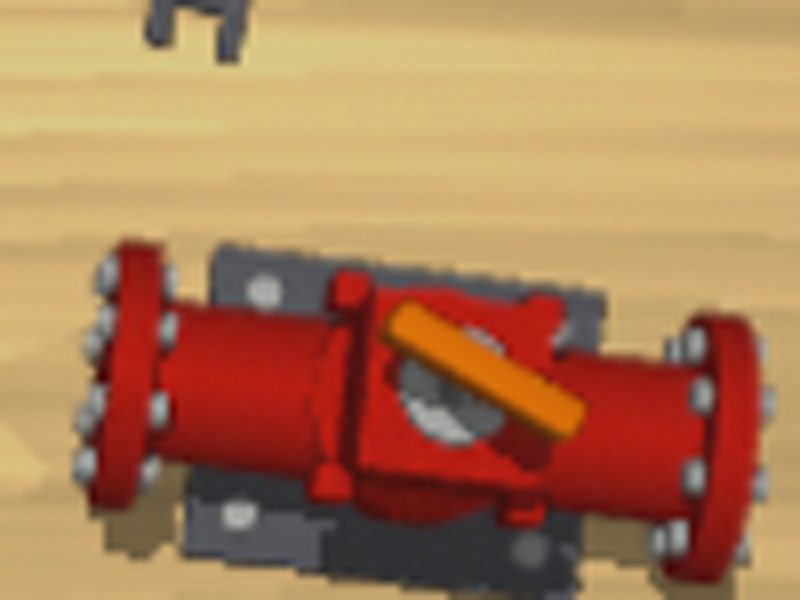

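View pics/scene11.png

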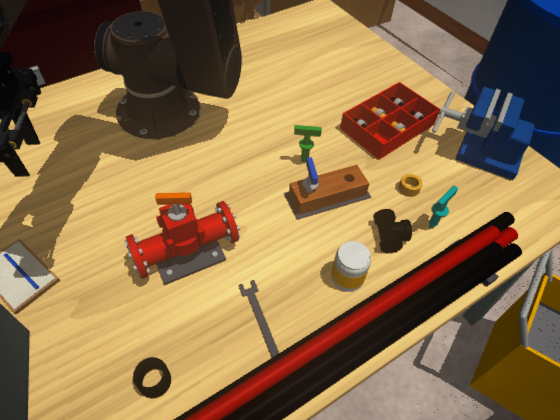

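```bash
python3 - <<'E'
from h import *
z=.217
def F(c): return ((c[0]+.5)/8-.5+310,(c[1]+.5)/8-.5+190)
# top-face corners: left end (402,300),(383,335); right end (587,403),(570,440)
a=[unp("top",F(c),z) for c in [(405,300),(385,333),(587,402),(570,440)]]
l=(a[0]+a[1])/2; r=(a[2]+a[3])/2; print(l,r,(l+r)/2,np.linalg.norm(l-r),np.arctan2(*(l-r)[[1,0]]))
def G(c): return ((c[0]+.5)/12-.5+150,(c[1]+.5)/12-.5+180)
a=[unp("scene",G(c),z) for c in [(78,155),(70,220),(488,152),(480,215)]]
l=(a[0]+a[1])/2; r=(a[2]+a[3])/2; print(l,r,(l+r)/2,np.linalg.norm(l-r),np.arctan2(*(r-l)[[1,0]]))
E
```

```text
[ 0.52194581 -0.11997889  0.217     ] [ 0.48913366 -0.17897414  0.217     ] [ 0.50553973 -0.14947651  0.217     ] 0.06750612352427733 1.0632185307945452
[ 0.49008123 -0.17767363  0.217     ] [ 0.52457692 -0.1200812   0.217     ] [ 0.50732908 -0.14887742  0.217     ] 0.06713301292657303 1.0311401379091876
```

```bash
python3 - <<'E'
from rig import arm
print(arm.sign_off())
E
```

```text
the job is handed in; nothing more can be done
None
```

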